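Put the balance's brass weights back in their block

ROBOT

A 6-joint arm with a two-finger parallel gripper is mounted at the origin on the work surface. World frame = base frame: x ahead of the robot, y to its left, z up, the work surface at z = 0. Lengths are in m, angles in rad, forces in N, time in s.
With the tool pointing down it reaches from about 0.425 to 0.95 m from the base axis. Payload 3.5 kg.
Tool frame: the origin (TCP) lies midway between the tips of the shut fingers; the grasp point (between the pads) lies 19 mm behind it; z points along the fingers, y is the direction in which the jaws open and shut (so a half turn about z gives the same grasp; the last joint's range is limited). The gripper opens to 85 mm and grips with 20 to 120 N. Pads are 22 mm wide; open, the fingers measure 114 mm over their backs; the gripper's body (76 mm by 85 mm) begins 54 mm behind the grasp point. The pads swing forward as they close: fully open they stand 13 mm farther back than shut.
Start: joints at [-1.257, 0.286, 1.577, -0, 1.279, -0.15], TCP at [0.302, -0.604, 0.231] pointing down, gripper open.
Joint ranges: [-2.77, 2.77], [-0.9, 2.22], [0.21, 2.48], [-1.53, 4.67], [0.24, 2.81], [-2.84, 2.84]. Speed limits (rad/s): [2.79, 2.79, 3.14, 3.14, 3.14, 3.14].

INTERFACE

Orientations are given as a unit quaternion [x, y, z, w].
In Python, from plant import ctrl gives the robot as it stands.
- The arm moves only by the tool apply_moves, never from a script. Its argument "moves" is a list that holds one entry, the list of rows, each a list of 7 numbers: the shift along the tool's x, y, z in m, then the turn, a rotation vector about the tool's x, y, z in degrees, then the gripper's target within -1 to 1 (shut at 1, half-way at 0, fully open at -1). In form: [[[tx, ty, tz, ax, ay, az, hand], ...]]. A call has 1 to 12 rows; each row shifts and turns the pose as measured when the row begins, along the tool's axes as they then stand; what a row does not reach is not made up. A row lasts 1/10 s, in which the tool goes at most 50 mm and 8.59 degrees, less where a joint would pass 70% of its speed; a pose out of reach is approached as far as the arm can. A call with a gripper value outside its range is refused whole. The fingers move at their own pace and stop on an object; "force" is the grip in N (left out, the last holds). Time passes only in rows, so rows that do not move let the fingers close. It gives the time, the measured TCP pose, the force and the opening at its end, in the units of the state.
- ctrl.get_state(): the state, without advancing time (a new reading comes with each control period).
- ctrl.read_camera(name): name is "scene" or "top" or "wrist"; returns the picture (480x640x3 uint8, red, green, blue); there is no depth.
- ctrl.get_calibration(name): a dict with "camera_matrix" (3x3 intrinsics, pixels), "cam_to_world" (4x4, takes a point from camera to world coordinates). Camera axes: x right, y up, looking along -z (the intrinsics and any distortion apply to the point x, -y, -z); pixel columns grow to the right and rows downward; lengths in m; the calibration is good to about 2 mm. A picture is of the moment at which its call begins: read the wrist's pose just before it. get_calibration takes no time and is no camera call; for the wrist camera it gives the pose at the moment of the call.
- ctrl.sign_off(): hands the job in, once; it reports no verdict.
The state is a dict: "time": time; "qpos": joint angles; "dq": joint speeds; "joint_efforts": joint torques, N m; "eef_pos": TCP position; "tcp_rot": TCP orientation; "contact_force": force on the tool from outside, world axes, zero at the start; "wrist_torque": the same for the moment, N m; "opening": opening from 0.0 (shut) to 1.0 (fully open).
Only numpy, scipy, OpenCV 4.12 (cv2) and the standard library are available. Lean on these libraries where they do the work, as an engineer would, in place of code of your own. Each camera call takes 0.05 s, during which the arm holds its last target. There are 200 camera calls.

TASK

The weighing is done: take the two brass weights off the right-hand pan of the beam balance and put each one back, upright and fully home, in the hole of the wooden weight block that fits its diameter. Do not knock the balance, and leave the other weights and everything else where they are.

Things in the scene. Friction and masses are not known exactly. Their poses are not given: they have to be found in the camera images.
- balance: Beam balance, fixed and arrested: beam locked level, both pans standing on their rests, nothing on it moves. Dark wooden base 200 x 500 mm (x, y), 45 mm high; origin on the table under its middle; front faces -x, y runs along the beam towards the left-hand pan, z up. Brass column 20 mm thick at the origin; beam along y over x = 0, up to 18 mm thick.
- beam_end (a point): Right-hand end of the beam, straight above the centre of the right-hand pan and 270 mm above the table. A hook of 4 mm wire hangs from it down to the top of the pan's bow at 165 mm. Bow and beam take up the space straight above the weights: come from the front (the balance's -x side) with the tool leaning back.
- weight_pan (a point): Centre of the right-hand pan's floor, 54 mm above the table, at balance x = 0, y = -160 mm. Steel dish flat over 150 mm, rim 170 mm across and 61 mm above the table. The two weights stand on it between 10 mm in front of (balance -x) and 4 mm behind this point, one about 33 mm to either side (y); which is which varies.
- bow_side (a point): Where the left-hand wire of the right-hand pan's bow bends. The bow is of 4 mm steel wire in the balance's plane x = 0: upright wires at the pan's rim, 83 mm either side (y) of the pan's centre, up to this point 105 mm above the table, then sloping inwards to a top at 165 mm over the pan's centre.
- weight_a: Loose brass weight, 200 g, standing on the right-hand pan: upright cylinder 28 mm diameter and 30 mm tall, above it a neck 16 mm across and 5 mm tall, then a flat-topped cylindrical knob 25 mm across and 11 mm tall (46 mm overall). Origin at the centre of its underside, z up its axis; the knob's middle is 40.5 mm above the origin.
- weight_b: Loose brass weight, 100 g, standing on the right-hand pan: upright cylinder 22 mm diameter and 24 mm tall, above it a neck 13 mm across and 4 mm tall, then a cylindrical knob 20 mm across and 9 mm tall (37 mm overall). Origin at the centre of its underside, z up its axis; the knob's middle is 32.5 mm above the origin.
- block: Wooden weight block, fixed to the table, 210 x 66 mm, 45 mm high; origin on the table near its middle; five graded round blind holes in one row along its x axis on y = 0, smallest at the -x end, each 2 mm wider than the weight it belongs to, with a 1.2 mm chamfer; 14 mm of wood between holes. z up.
- block_hole0 (a point): Centre of the mouth of the smallest hole, 15 mm diameter, 9 mm deep; the 20 g weight stands in it.
- block_hole1 (a point): Centre of the mouth (on the block's top, 45 mm above the table) of the second hole, 20 mm diameter, 11 mm deep; empty, its weight is missing from the set.
- block_hole2 (a point): Centre of the mouth of the third hole, 24 mm diameter, 13 mm deep; empty.
- block_hole3 (a point): Centre of the mouth of the fourth hole, 30 mm diameter, 16 mm deep; empty.
- block_hole4 (a point): Centre of the mouth of the largest hole, 40 mm diameter, 24 mm deep; the 500 g weight stands in it.
- weight_20g: Small loose brass weight, 13 mm diameter, 21.5 mm tall, standing in the smallest hole; origin at the centre of its underside. Stays there.
- weight_500g: Large loose brass weight, 38 mm diameter, 62 mm tall, standing in the largest hole (38 mm of it above the block); origin at the centre of its underside. Stays there.
- dish: Loose little wooden bowl 84 mm across, 30 mm high, standing on the left-hand pan; bystander. Origin at the centre of its underside.
- bowl: Loose pale wooden bowl 150 mm across, 50 mm high, on the table in front of the balance's left end; bystander. Origin at the centre of its underside.
- cup: Loose wooden cup 60 mm across, 55 mm high, on the table in front of the balance's right end; bystander. Origin at the centre of its underside.
- pestle: Loose dark wooden pestle 235 mm long, up to 40 mm thick, lying beyond the block; bystander. Origin under its middle, x along it towards the thin end.
- pot: Loose round wooden pot with lid, 128 mm across, 115 mm high, to the right of the block; bystander. Origin at the centre of its underside.
- oil_bottle: Loose plastic bottle with a green cap, 64 mm across, 190 mm high, beyond the pot at the right; bystander. Origin at the centre of its underside.

How it is judged:
By the outcome, as a careful person would: the job done as asked, in the order asked, and still so for the second after the job is handed in, with the robot touching nothing.
It also fails if it takes over 64 s, if anything falls off the work surface, if the arm or the gripper's body presses on something with over 40 N, if the wrist force passes 120 N, or if a joint passes its speed limit or range.

## Working session

There is one attempt and no reset: what is moved stays moved. The work goes in short steps, Python scripts to look and compute and a tool call to move; the robot and the scene stay as the last step left them, time stands still between calls to the robot, and variables do not carry over. Pictures are saved under pics/ and viewed, about 8 in all and at most 12, crops included, and the job is handed in when it is done.

Besides the shell and the picture viewer there is one more tool, called after "Emit:" as name([rows], argument=value, ...), one row to a line, values as JSON. apply_moves: Moves the arm, as the interface text tells. Its arguments: {"type":"object","properties":{"moves":{"type":"array","items":{"type":"array","items":{"type":"array","items":{"type":"number"}}}},"force":{"type":"number"}},"required":["moves"]}

```bash
ls; mkdir -p pics; python3 - <<'E'
from plant import ctrl
import cv2
print(ctrl.get_state())
for n in ["scene","top"]:
    c=ctrl.get_calibration(n); print(n,c)
    cv2.imwrite(f"pics/{n}0.png",ctrl.read_camera(n)[:,:,::-1])
print(ctrl.get_calibration("wrist"))
E
```

```text
pics
{'time': 0.0, 'qpos': array([-1.25698575e+00,  2.87223027e-01,  1.57816674e+00, -1.57751021e-05,
        1.27860594e+00, -1.49986931e-01]), 'dq': array([-0.00019998, -0.00053359,  0.00190282, -0.00100974, -0.00042301,
       -0.00037223]), 'joint_efforts': array([-3.69330692e-04, -4.05986738e+01, -2.92624390e+01, -2.32682041e-04,
        5.69376047e-03, -1.14313917e-05]), 'eef_pos': array([ 0.3017861 , -0.60304741,  0.22991449]), 'tcp_rot': array([ 9.73230540e-01,  2.29827921e-01, -1.05834536e-04, -1.19688184e-03]), 'contact_force': array([ 0.9985795 , -0.12814241, -0.27342465]), 'wrist_torque': array([-0.01639351,  0.02219409,  0.07124959]), 'opening': 1.0000670477272116}
scene {'camera_matrix': array([[575.10849692,   0.        , 323.5809781 ],
       [  0.        , 575.10849692, 231.46490552],
       [  0.        ,   0.        ,   1.        ]]), 'cam_to_world': array([[ 0.81248691, -0.3127524 ,  0.49198675,  1.19837737],
       [ 0.58283493,  0.45455806, -0.67355802, -0.92981758],
       [-0.01297965,  0.83400414,  0.5516055 ,  0.89167398],
       [ 0.        ,  0.        ,  
[... 201 characters left out ...]
]), 'cam_to_world': array([[-0.03068386,  0.99020289, -0.1362231 ,  0.4000024 ],
       [-0.99931273, -0.02755511,  0.02479479, -0.02122232],
       [ 0.02079823,  0.13689027,  0.99036785,  1.27837347],
       [ 0.        ,  0.        ,  0.        ,  1.        ]])}
{'camera_matrix': array([[366.10570366,   0.        , 313.89931897],
       [  0.        , 366.10570366, 241.96692214],
       [  0.        ,   0.        ,   1.        ]]), 'cam_to_world': array([[ 0.44788057,  0.84842607,  0.28209255,  0.37366487],
       [-0.89409228,  0.42550142,  0.1398125 , -0.56688964],
       [-0.00141022, -0.31483608,  0.94914501,  0.37237582],
       [ 0.        ,  0.        ,  0.        ,  1.        ]])}
```

View pics/scene0.png

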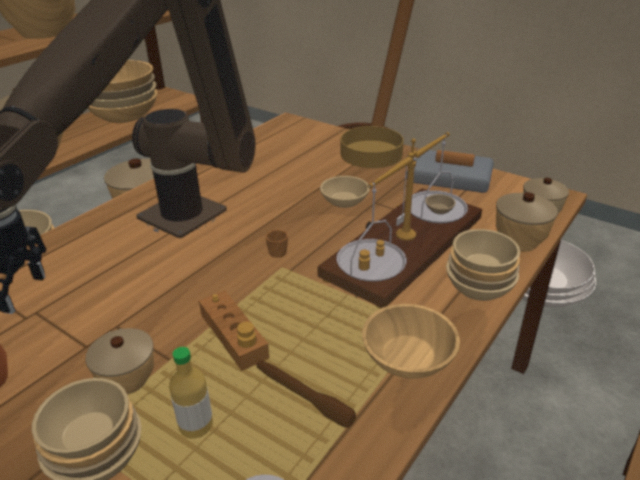

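View pics/top0.png

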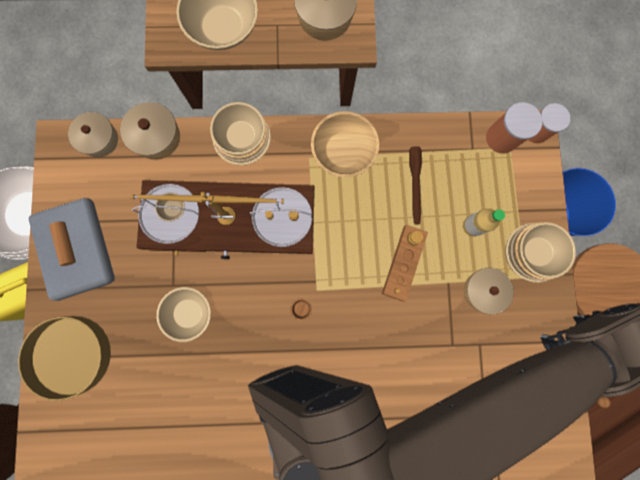

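The scene view shows the larger weight at about (364,258) and the smaller at (380,247). In the top view they are at (294,216) and (269,215), and the block runs from (415,235) to (395,292). I'll enlarge both regions.

```bash
cat > h.py <<'E'
import numpy as np, cv2
from plant import ctrl
from scipy.spatial.transform import Rotation as R
def ray(cal,u,v):
    K=cal["camera_matrix"];T=cal["cam_to_world"]
    d=np.linalg.inv(K)@[u,v,1]; d=T[:3,:3]@[d[0],-d[1],-d[2]]
    return T[:3,3],d
def onz(cal,u,v,z):
    o,d=ray(cal,u,v); return o+d*(z-o[2])/d[2]
def proj(cal,p):
    T=cal["cam_to_world"];c=T[:3,:3].T@(np.array(p)-T[:3,3]);q=cal["camera_matrix"]@[c[0],-c[1],-c[2]]
    return q[:2]/q[2]
def tri(c1,p1,c2,p2):
    (o,d),(e,f)=ray(c1,*p1),ray(c2,*p2)
    s=np.linalg.lstsq(np.c_[d,-f],e-o,rcond=None)[0]
    a,b=o+s[0]*d,e+s[1]*f
    return (a+b)/2,np.linalg.norm(a-b)
E
python3 - <<'E'
import cv2,numpy as np
t=cv2.imread('pics/top0.png');s=cv2.imread('pics/scene0.png')
a=cv2.resize(t[175:260,230:330],(400,340),interpolation=cv2.INTER_CUBIC)   #x4
b=cv2.resize(t[220:305,370:470],(400,340),interpolation=cv2.INTER_CUBIC)
c=cv2.resize(s[220:285,320:420],(400,260),interpolation=cv2.INTER_CUBIC)
d=cv2.resize(s[280:375,190:290],(400,380),interpolation=cv2.INTER_CUBIC)[:260]
cv2.imwrite('pics/c1.png',np.vstack([np.hstack([a,b]),np.hstack([c,d])]))
E
```

```text
(no output)
```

View pics/c1.png

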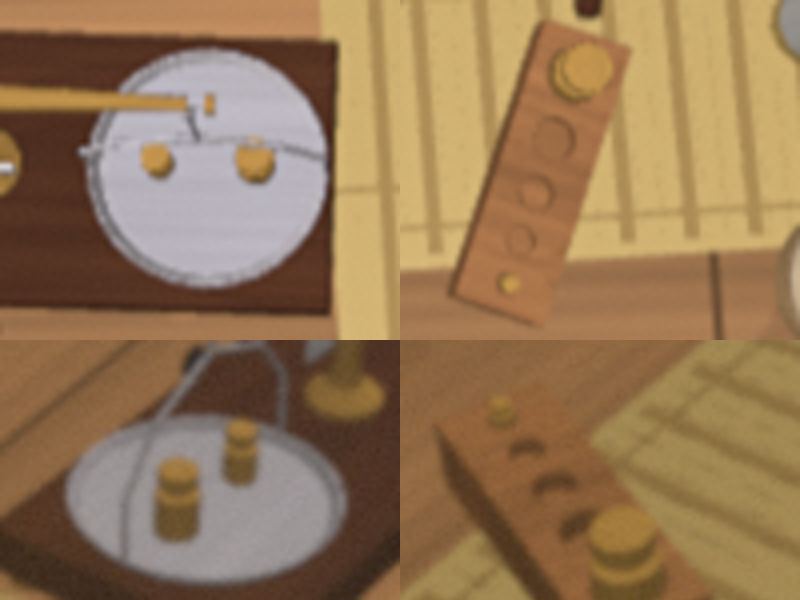

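```bash
python3 - <<'E'
from h import *
np.set_printoptions(precision=4,suppress=True)
t=ctrl.get_calibration('top');s=ctrl.get_calibration('scene')
print('pan',onz(t,282,217,.061))
print('corners',onz(t,314.2,185.5,.045),onz(t,312,253.2,.045),'column',onz(t,227,215,.05))
print('A',onz(t,293.5,215.2,.1),tri(t,(293.5,215.2),s,(364.75,252)), onz(s,364.75,252,.1))
print('B',onz(t,269,215,.091),tri(t,(269,215),s,(380.25,242)), onz(s,380.25,242,.091))
for u,v in [(400.25,280),(404,267.75),(408.5,255)]: print('hole',onz(t,u,v,.045))
bs=[onz(t,*p,.045) for p in [(405.8,225.4),(427.5,231.8),(405,301),(382.7,293.5)]];print('block',np.array(bs),np.mean(bs,0))
print('cup',onz(t,301,309,.055),'pestle',onz(t,416,185,.02),'500',onz(t,416,236,.083))
E
```

```text
pan [0.6214 0.0559 0.061 ]
corners [ 0.7147 -0.0382  0.045 ] [ 0.5176 -0.0263  0.045 ] column [0.6334 0.2131 0.05  ]
A [0.6185 0.0218 0.1   ] (array([0.6204, 0.0229, 0.0969]), np.float64(0.0033507456357598454)) [0.6238 0.0206 0.1   ]
B [0.6225 0.0897 0.091 ] (array([0.6237, 0.0906, 0.0888]), np.float64(0.001975257954678101)) [0.6259 0.0886 0.091 ]
hole [ 0.4343 -0.2738  0.045 ]
hole [ 0.4686 -0.2864  0.045 ]
hole [ 0.5045 -0.3014  0.045 ]
block [[ 0.5902 -0.2986  0.045 ]
 [ 0.5698 -0.3602  0.045 ]
 [ 0.3752 -0.2839  0.045 ]
 [ 0.398  -0.2221  0.045 ]] [ 0.4833 -0.2912  0.045 ]
cup [0.3625 0.0086 0.055 ] pestle [ 0.7149 -0.3417  0.02  ] 500 [ 0.5537 -0.3168  0.083 ]
```

```bash
cat >> h.py <<'E'
def rot(psi,th):
    p,t=np.radians([psi,th]);h=np.array([np.cos(p),np.sin(p),0]);k=np.array([0,0,1.])
    z=np.sin(t)*h-np.cos(t)*k; x=np.cos(t)*h+np.sin(t)*k
    return R.from_matrix(np.c_[x,np.cross(z,x),z])
def plan(tcp,psi,th,n,hand):
    s=ctrl.get_state();p,r=np.array(s["eef_pos"]),R.from_quat(s["tcp_rot"])
    g=rot(psi,th);w=(r.inv()*g).as_rotvec();d=np.array(tcp)-p
    print("from",p.round(4),"dist",np.linalg.norm(d).round(4),"rot",np.degrees(np.linalg.norm(w)).round(1))
    for i in range(n):
        ri=r*R.from_rotvec(w*i/n)
        print([round(float(v),4) for v in ri.inv().apply(d/n)]+[round(float(v),2) for v in np.degrees(w/n)]+[hand],end=",\n")
E
python3 -c "
from h import *
plan([.505,.06,.2],-3.5,50,22,-1)"
```

```text
from [ 0.3018 -0.6031  0.2301] dist 0.6942 rot 57.9
[0.0217, -0.0228, 0.0014, -0.6, 2.22, 1.28, -1],
[0.0212, -0.0233, 0.002, -0.6, 2.22, 1.28, -1],
[0.0205, -0.0238, 0.0026, -0.6, 2.22, 1.28, -1],
[0.0199, -0.0243, 0.0031, -0.6, 2.22, 1.28, -1],
[0.0192, -0.0248, 0.0036, -0.6, 2.22, 1.28, -1],
[0.0185, -0.0252, 0.0041, -0.6, 2.22, 1.28, -1],
[0.0178, -0.0257, 0.0045, -0.6, 2.22, 1.28, -1],
[0.017, -0.0261, 0.0049, -0.6, 2.22, 1.28, -1],
[0.0162, -0.0265, 0.0053, -0.6, 2.22, 1.28, -1],
[0.0154, -0.0269, 0.0056, -0.6, 2.22, 1.28, -1],
[0.0146, -0.0273, 0.0059, -0.6, 2.22, 1.28, -1],
[0.0138, -0.0277, 0.0062, -0.6, 2.22, 1.28, -1],
[0.0129, -0.0281, 0.0064, -0.6, 2.22, 1.28, -1],
[0.012, -0.0284, 0.0066, -0.6, 2.22, 1.28, -1],
[0.0111, -0.0287, 0.0067, -0.6, 2.22, 1.28, -1],
[0.0102, -0.0291, 0.0068, -0.6, 2.22, 1.28, -1],
[0.0093, -0.0293, 0.0069, -0.6, 2.22, 1.28, -1],
[0.0084, -0.0296, 0.0069, -0.6, 2.22, 1.28, -1],
[0.0074, -0.0299, 0.0069, -0.6, 2.22, 1.28, -1],
[0.0065, -0.0301, 0.0069, -0.6, 2.22, 1.28, -1],
[0.0056, -0.0303, 0.0068, -0.6, 2.22, 1.28, -1],
[0.0046, -0.0305, 0.0067, -0.6, 2.22, 1.28, -1],
```

Emit:
apply_moves([
  [[0.022, -0.023, 0.001, -0.6, 2.2, 1.3, -1], [0.021, -0.023, 0.002, -0.6, 2.2, 1.3, -1], [0.021, -0.024, 0.003, -0.6, 2.2, 1.3, -1], [0.02, -0.024, 0.003, -0.6, 2.2, 1.3, -1], [0.019, -0.025, 0.004, -0.6, 2.2, 1.3, -1], [0.018, -0.025, 0.004, -0.6, 2.2, 1.3, -1], [0.018, -0.026, 0.004, -0.6, 2.2, 1.3, -1], [0.017, -0.026, 0.005, -0.6, 2.2, 1.3, -1], [0.016, -0.026, 0.005, -0.6, 2.2, 1.3, -1], [0.015, -0.027, 0.006, -0.6, 2.2, 1.3, -1], [0.015, -0.027, 0.006, -0.6, 2.2, 1.3, -1], [0.014, -0.028, 0.006, -0.6, 2.2, 1.3, -1]],
])

```text
time: 1.3
eef_pos: [0.4169, -0.2293, 0.2081]
tcp_rot: [0.967, 0.08, 0.242, 0.003]
contact_force: [0.4, 0.5, 0.1]
opening: 1.004
```

```bash
python3 -c "
from h import *
s=ctrl.get_state();print(s['time'],s['qpos'])
plan([.505,.06,.2],-3.5,50,12,0)"
```

```text
1.3 [-0.93700276 -0.36244979  2.30365882  0.49816303  0.98466774  0.23429665]
from [ 0.4169 -0.2293  0.2081] dist 0.3025 rot 25.1
[0.0098, -0.0227, 0.0049, -0.49, 1.81, 0.94, 0],
[0.0093, -0.0229, 0.005, -0.49, 1.81, 0.94, 0],
[0.0088, -0.0231, 0.005, -0.49, 1.81, 0.94, 0],
[0.0082, -0.0233, 0.0051, -0.49, 1.81, 0.94, 0],
[0.0077, -0.0234, 0.0052, -0.49, 1.81, 0.94, 0],
[0.0071, -0.0236, 0.0052, -0.49, 1.81, 0.94, 0],
[0.0066, -0.0238, 0.0052, -0.49, 1.81, 0.94, 0],
[0.006, -0.0239, 0.0052, -0.49, 1.81, 0.94, 0],
[0.0055, -0.0241, 0.0052, -0.49, 1.81, 0.94, 0],
[0.0049, -0.0242, 0.0052, -0.49, 1.81, 0.94, 0],
[0.0044, -0.0243, 0.0051, -0.49, 1.81, 0.94, 0],
[0.0038, -0.0244, 0.005, -0.49, 1.81, 0.94, 0],
```

Emit:
apply_moves([
  [[0.01, -0.023, 0.005, -0.5, 1.8, 0.9, 0], [0.009, -0.023, 0.005, -0.5, 1.8, 0.9, 0], [0.009, -0.023, 0.005, -0.5, 1.8, 0.9, 0], [0.008, -0.023, 0.005, -0.5, 1.8, 0.9, 0], [0.008, -0.023, 0.005, -0.5, 1.8, 0.9, 0], [0.007, -0.024, 0.005, -0.5, 1.8, 0.9, 0], [0.007, -0.024, 0.005, -0.5, 1.8, 0.9, 0], [0.006, -0.024, 0.005, -0.5, 1.8, 0.9, 0], [0.005, -0.024, 0.005, -0.5, 1.8, 0.9, 0], [0.005, -0.024, 0.005, -0.5, 1.8, 0.9, 0], [0.004, -0.024, 0.005, -0.5, 1.8, 0.9, 0], [0, 0, 0, 0, 0, 0, 0]],
])

```text
time: 2.5
eef_pos: [0.5074, 0.0503, 0.2043]
tcp_rot: [0.912, -0.018, 0.411, 0.011]
contact_force: [-0.3, -0.5, -0.8]
opening: 0.498
```

```bash
python3 -c "
from h import *
s=ctrl.get_state();print(s['time'],s['qpos'],s['opening'],ctrl.get_calibration('wrist')['cam_to_world'])
cv2.imwrite('pics/w1.png',ctrl.read_camera('wrist')[:,:,::-1])
plan([.505,.06,.2],-3.5,50,1,0)
import pickle;pickle.dump(ctrl.get_calibration('wrist'),open('w1.pkl','wb'))"
```

```text
2.5 [-0.13210892 -0.45812054  2.48000497  0.23018721  0.28221583  1.28598999] 0.49779679728217874 [[-0.04192397  0.86415512 -0.50147613  0.45368947]
 [-0.99910436 -0.03338007  0.02600495  0.05361517]
 [ 0.00573301  0.50211721  0.86478057  0.35923295]
 [ 0.          0.          0.          1.        ]]
from [0.5075 0.0493 0.2046] dist 0.012 rot 1.8
[-0.0054, -0.0107, 0.0008, -0.55, 1.5, 0.92, 0],
```

View pics/w1.png

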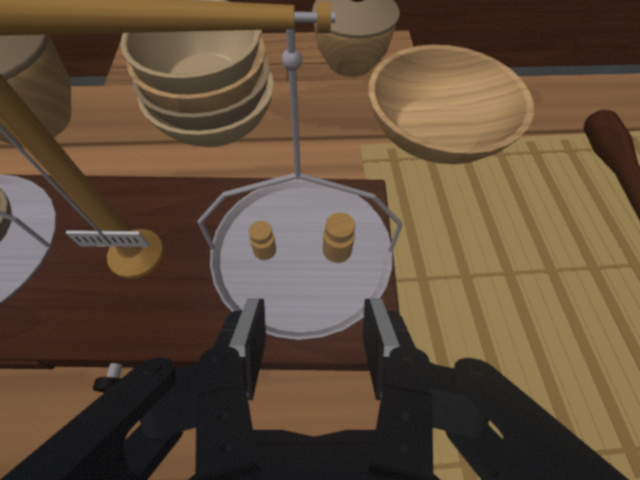

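The wrist view shows B's knob top at about (261,230), A's at (341,223), and the bow's top at (297,178). The path in front of the pan is clear.

```bash
python3 - <<'E'
from h import *
import pickle
np.set_printoptions(precision=4,suppress=True)
w=pickle.load(open('w1.pkl','rb'));t=ctrl.get_calibration('top')
im=cv2.imread('pics/w1.png');hsv=cv2.cvtColor(im,cv2.COLOR_BGR2HSV)
m=cv2.inRange(hsv,(8,110,60),(30,255,255)); m[:,:230]=0;m[:,370:]=0;m[:205]=0;m[275:]=0
n,l,st,c=cv2.connectedComponentsWithStats(m);print(st[1:][st[1:,4]>80])
# base of body lower ellipse edges and column centre give position: body bottom row, knob top row
for nm,uv,h in [('A',(341,223),.1),('B',(261,230),.091)]:
    print(nm,onz(w,*uv,h))
print('bow top',onz(w,297,178,.165),'beam',onz(w,292,12,.27))
print('A',tri(t,(293.5,215.2),w,(341,223)),'B',tri(t,(269,215),w,(261,230)))
# kinematics fit
from scipy.optimize import least_squares
E
```

```text
[[ 324  213   30   48 1175]
 [ 250  222   24   37  681]]
A [0.622  0.0209 0.1   ]
B [0.6233 0.0895 0.091 ]
bow top [0.6176 0.056  0.165 ] beam [0.6244 0.0546 0.27  ]
A (array([0.6172, 0.0217, 0.1074]), np.float64(0.00029323772892067177)) B (array([0.6222, 0.0894, 0.0927]), np.float64(0.00033839984914550984))
```

```bash
cat > kin.py <<'E'
from h import *
from scipy.optimize import least_squares
S=[([-1.25698575,.287223,1.57816674,0,1.27860594,-.149986931],[.3017861,-.60304741,.22991449],[.97323054,.229827921,-.000105,-.001197]),
([-.93700276,-.36244979,2.30365882,.49816303,.98466774,.23429665],[.4169,-.2293,.2081],[.967,.08,.242,.003]),
([-.13210892,-.45812054,2.48000497,.23018721,.28221583,1.28598999],[.5075,.0493,.2046],[.912,-.018,.411,.011])]
E=lambda a,q:R.from_euler(a,q)
def fk(q,k):
    h,a1,L1,L2,a2,Lt,c=k
    A=E('Z',q[0]);B=A*E('Y',q[1]);C=B*E('Y',q[2]);D=C*E('Z',q[3])*E('Y',q[4])*E('Z',q[5]+c)
    return np.array([0,0,h])+A.apply([a1,0,0])+B.apply([0,0,L1])+C.apply([a2,0,L2])+D.apply([0,0,Lt]),D
def res(k):
    o=[]
    for q,p,r in S:
        P,D=fk(q,k);o+=[*(P-p),*(.3*(D.inv()*R.from_quat(r)).as_rotvec())]
    return np.array(o)
f=min((least_squares(res,[.3,0,.4,.4,0,.25,c]) for c in (0,1.57,3.14,-1.57)),key=lambda f:f.cost)
K=f.x
lo=np.array([-2.77,-.9,.21,-1.53,.24,-2.84]);hi=np.array([2.77,2.22,2.48,4.67,2.81,2.84])
def ik(p,r,q0):
    def e(q):
        P,D=fk(q,K);return np.r_[P-p,.3*(D.inv()*r).as_rotvec()]
    return min((least_squares(e,np.clip(x,lo+.02,hi-.02),bounds=(lo,hi)) for x in q0),key=lambda s:s.cost)
E
python3 - <<'E'
from kin import *
np.set_printoptions(precision=3,suppress=True)
print(K,f.cost,res(K).reshape(3,6))
q0=[np.array(s[0]) for s in S]+[np.array([-.6,0,2.2,1.5,1,1]),np.array([-.6,0,2.2,-1.2,1,1])]
def t(nm,g,psi,th):
    r=rot(psi,th);s=ik(np.array(g)+r.apply([0,0,.015]),r,q0);print(nm,psi,th,'err',(2*s.cost)**.5,s.x)
for th in (45,50,55):
  t('A',[.6215,.021,.095],-3.5,th);t('B',[.6235,.0895,.087],-3.5,th)
  t('Bout',[.5,.0895,.12],-3.5,th)
  for psi in (-20,20,40,60,-60,-80,-100):
    t('h2',[.4686,-.2864,.075],psi,th);t('h3',[.5045,-.3014,.08],psi,th)
E
```

```text
[ 2.349 -0.755  0.347  1.824  1.448  0.53   1.571] 0.008632546383707165 [[-0.096 -0.031  0.006  0.    -0.     0.   ]
 [ 0.008  0.007 -0.013 -0.    -0.     0.   ]
 [-0.01  -0.081  0.006  0.     0.    -0.   ]]
A -3.5 45 err 4.387042934066733e-15 [ 0.166  0.589  1.52  -0.56   0.304  2.273]
B -3.5 45 err 3.8935213799392345e-12 [ 0.406  0.641  1.465 -0.839  0.442  2.702]
Bout -3.5 45 err 0.011787091517880325 [ 0.57   0.341  1.772 -0.868  0.532  2.84 ]
h2 -20 45 err 2.600306491326759e-15 [-0.908  0.588  1.547  0.934  0.485  0.28 ]
h3 -20 45 err 1.1898279521411616e-15 [-0.829  0.612  1.51   0.873  0.44   0.396]
h2 20 45 err 3.2690476596141986e-12 [-1.273  0.853  1.21   0.834  1.264 -0.394]
h3 20 45 err 1.8247624514498878e-14 [-1.207  0.871  1.182  0.849  1.227 -0.345]
h2 40 45 err 3.3679119824725074e-14 [-1.222  1.005  1.014  0.73   1.482 -0.554]
h3 40 45 err 1.584014760849376e-10 [-1.173  1.027  0.981  0.747  1.46  -0.514]
h2 60 45 err 9.17487221333086e-12 [-1.127  1.153  0.823  0.625  1.66  -0.708]
h3 60 45 err 3.654052141971477e-14 [-1.089  1.181  0.783  0.642  1.65  -0.672]
h2 -60 45 er
[... 2448 characters left out ...]
5 err 4.5675148860448344e-14 [-1.264  1.23   0.783  0.86   1.608 -0.581]
h2 60 55 err 1.8252038007396397e-13 [-1.195  1.379  0.592  0.723  1.819 -0.732]
h3 60 55 err 3.0402301290190295e-10 [-1.156  1.407  0.552  0.746  1.805 -0.696]
h2 -60 55 err 0.08900393168679205 [-0.281  0.554  1.566 -0.833  0.486  2.84 ]
h3 -60 55 err 0.08605897021376765 [-0.262  0.591  1.513 -0.831  0.524  2.84 ]
h2 -80 55 err 0.14759113166294113 [-0.267  0.501  1.563 -0.624  0.748  2.84 ]
h3 -80 55 err 0.1448073320619054 [-0.251  0.553  1.497 -0.633  0.783  2.84 ]
h2 -100 55 err 0.20431165916333177 [-0.328  0.524  1.494 -0.464  0.963  2.84 ]
h3 -100 55 err 0.2024185681500014 [-0.306  0.59   1.414 -0.481  1.003  2.84 ]
```

```bash
python3 - <<'E'
s=open('kin.py').read()
s=s.replace("A.apply([a1,0,0])","A.apply([0,a1,0])").replace("C.apply([a2,0,L2])","C.apply([0*a2,0,L2])")
s=s.replace("return np.array(o)","return np.array(o+[1e-3*(k[4])])").replace("[.3,0,.4,.4,0,.25,c]","[.3,.1,.4,.4,0,.25,c]")
open('kin.py','w').write(s)
E
cat > q.py <<'E'
from kin import *
np.set_printoptions(precision=3,suppress=True)
print(K,f.cost,res(K)[:18].reshape(3,6)[:,:3])
q0=[np.array(s[0]) for s in S]+[np.array([-.6,0,2.2,1.5,1,1])]
def t(nm,g,psi,th):
    r=rot(psi,th);s=ik(np.array(g)+r.apply([0,0,.015]),r,q0);print(nm,psi,th,'err',round((2*s.cost)**.5,4),s.x)
for th in (45,50):
  t('A',[.6215,.021,.095],-3.5,th);t('B',[.6235,.0895,.087],-3.5,th)
  t('Bout',[.5,.0895,.12],-3.5,th)
  for psi in (-20,0,20,40,60):
    t('h2',[.4686,-.2864,.075],psi,th);t('h3',[.5045,-.3014,.08],psi,th)
E
python3 q.py
```

```text
[ 0.215  0.101  0.446  0.565 -0.     0.249  1.571] 9.28736179909615e-07 [[-0.    -0.     0.   ]
 [-0.001  0.     0.   ]
 [ 0.001  0.001 -0.   ]]
A -3.5 45 err 0.0356 [-0.242  0.095  2.268  1.555  0.24  -0.113]
B -3.5 45 err 0.0422 [ 0.086  0.158  2.17  -1.167  0.24   2.84 ]
Bout -3.5 45 err 0.028 [ 0.037 -0.234  2.448 -0.455  0.24   2.09 ]
h2 -20 45 err 0.0 [-0.895 -0.004  2.416  1.513  0.377 -0.343]
h3 -20 45 err 0.0 [-0.85   0.069  2.327  1.499  0.347 -0.293]
h2 0 45 err 0.0 [-1.001  0.06   2.349  1.263  0.675 -0.448]
h3 0 45 err 0.0 [-0.95   0.126  2.263  1.263  0.648 -0.4  ]
h2 20 45 err 0.0 [-1.049  0.158  2.239  1.06   0.925 -0.58 ]
h3 20 45 err 0.0 [-1.001  0.217  2.154  1.066  0.908 -0.531]
h2 40 45 err 0.0 [-1.049  0.265  2.105  0.875  1.136 -0.713]
h3 40 45 err 0.0 [-1.006  0.321  2.02   0.885  1.132 -0.666]
h2 60 45 err 0.0 [-1.014  0.368  1.967  0.7    1.319 -0.853]
h3 60 45 err 0.0 [-0.977  0.423  1.877  0.714  1.328 -0.808]
A -3.5 50 err 0.0182 [-0.178  0.123  2.311  2.637  0.24  -1.148]
B -3.5 50 err 0.0176 [ 0.009  0.17   2.279  3.429  0.24  -1.808]
Bout -3.5 50 err 0.0398 [ 0.107 -0.217  2.471 -1.164  0.24   2.84 ]
h2 -20 50 err 0.0 [-0.915  0.004  2.448  1.787  0.434 -0.625]
h3 -20 50 err 0.0 [-0.866  0.075  2.36   1.802  0.4   -0.6  ]
h2 0 50 err 0.0 [-1.03   0.075  2.374  1.409  0.728 -0.604]
h3 0 50 err 0.0 [-0.976  0.138  2.289  1.419  0.697 -0.563]
h2 20 50 err 0.0 [-1.08   0.18   2.252  1.153  0.978 -0.68 ]
h3 20 50 err 0.0 [-1.028  0.236  2.169  1.165  0.958 -0.634]
h2 40 50 err 0.0 [-1.076  0.294  2.107  0.94   1.192 -0.779]
h3 40 50 err 0.0 [-1.031  0.346  2.022  0.955  1.185 -0.731]
h2 60 50 err 0.0 [-1.035  0.402  1.957  0.748  1.379 -0.894]
h3 60 50 err 0.0 [-0.997  0.454  1.868  0.766  1.386 -0.848]
```

```bash
cat > q2.py <<'E'
from kin import *
np.set_printoptions(precision=2,suppress=True)
q0=[np.array(s[0]) for s in S]+[np.array([-.3,0,2.2,q4,.5,q6]) for q4,q6 in ((1.5,0),(2.5,-1),(3.1,-1.6))]
def t(nm,g,psi,th):
    r=rot(psi,th);s=ik(np.array(g)+r.apply([0,0,.015]),r,q0)
    if s.cost<1e-7: print(nm,psi,th,s.x)
for th in (45,50,55,60):
  for psi in (-20,-10,-4,5,12,20):
    for nm,g in (('A',[.6215,.021,.095]),('B',[.6235,.0895,.087]),('Bout',[.52,.085,.11])): t(nm,g,psi,th)
for psi in (0,20,40): t('h2',[.4686,-.2864,.075],psi,60)
E
python3 q2.py
```

```text
A 12 45 [-0.25  0.11  2.25  1.4   0.32 -0.15]
Bout 12 45 [-0.14 -0.16  2.47  1.27  0.26  0.06]
A 20 45 [-0.29  0.12  2.23  1.33  0.45 -0.22]
B 20 45 [-0.15  0.14  2.23  1.43  0.35 -0.21]
Bout 20 45 [-0.2  -0.15  2.46  1.27  0.4  -0.08]
A -20 50 [-0.04  0.14  2.25  4.34  0.25 -2.55]
B -20 50 [ 0.11  0.19  2.2   4.51  0.35 -2.62]
Bout -20 50 [ 0.13 -0.07  2.43  4.63  0.36 -2.74]
A 5 50 [-0.22  0.1   2.29  1.97  0.25 -0.61]
A 12 50 [-0.26  0.11  2.28  1.74  0.36 -0.5 ]
B 12 50 [-0.11  0.14  2.27  2.    0.27 -0.65]
A 20 50 [-0.31  0.13  2.26  1.57  0.49 -0.47]
B 20 50 [-0.16  0.15  2.26  1.74  0.39 -0.53]
A -20 55 [-0.03  0.15  2.27  4.02  0.34 -2.23]
B -20 55 [ 0.12  0.21  2.23  4.25  0.43 -2.36]
Bout -20 55 [ 0.14 -0.05  2.45  4.35  0.43 -2.45]
A -10 55 [-0.11  0.13  2.31  3.36  0.26 -1.74]
B -10 55 [ 0.05  0.17  2.27  3.78  0.31 -2.06]
A -4 55 [-0.16  0.12  2.32  2.86  0.26 -1.35]
B -4 55 [ 0.01  0.16  2.29  3.37  0.27 -1.75]
A 5 55 [-0.23  0.11  2.32  2.29  0.34 -0.93]
B 5 55 [-0.06  0.15  2.3   2.69  0.29 -1.23]
A 12 55 [-0.28  0.12  2.31  2.    0.44 -0.76]
B 12 55 [-0.12  0.15  2.3
[... 156 characters left out ...]
05]
B -20 60 [ 0.13  0.23  2.25  4.07  0.52 -2.18]
Bout -20 60 [ 0.16 -0.03  2.47  4.15  0.52 -2.25]
A -10 60 [-0.11  0.15  2.33  3.3   0.39 -1.68]
B -10 60 [ 0.06  0.2   2.29  3.64  0.43 -1.91]
A -4 60 [-0.16  0.14  2.34  2.94  0.39 -1.43]
B -4 60 [ 0.01  0.18  2.31  3.31  0.4  -1.69]
A 5 60 [-0.23  0.13  2.34  2.46  0.45 -1.11]
B 5 60 [-0.07  0.17  2.33  2.8   0.42 -1.34]
A 12 60 [-0.29  0.14  2.34  2.18  0.53 -0.95]
B 12 60 [-0.13  0.17  2.33  2.46  0.47 -1.12]
A 20 60 [-0.35  0.16  2.31  1.94  0.64 -0.84]
B 20 60 [-0.19  0.18  2.31  2.15  0.56 -0.95]
h2 0 60 [-1.08  0.13  2.41  1.64  0.87 -0.86]
h2 20 60 [-1.13  0.24  2.27  1.31  1.1  -0.85]
h2 40 60 [-1.12  0.36  2.1   1.05  1.31 -0.89]
```

```bash
cat >> kin.py <<'E'
G=.015
def chk(steps,q=None,n=10):
    """steps: (knob point, psi, th); walk from q interpolating psi/th/point, warm-started"""
    q=np.array(ctrl.get_state()["qpos"]) if q is None else q
    P,D=fk(q,K);z=D.as_matrix()[:,2]
    cur=np.r_[P-G*z,np.degrees([np.arctan2(z[1],z[0]),np.arctan2(np.hypot(z[0],z[1]),-z[2])])]
    for g,psi,th in steps:
        tgt=np.r_[g,psi,th];dm=0
        for i in range(1,n+1):
            c=cur+(tgt-cur)*i/n;r=rot(c[3],c[4]);s=ik(c[:3]+r.apply([0,0,G]),r,[q])
            dm=max(dm,abs(s.x-q).max());q=s.x
            if s.cost>1e-7: print('  unreached',i,c.round(3),(2*s.cost)**.5)
        cur=tgt;print(g,psi,th,q.round(2),'maxstep',round(dm,2))
    return q
E
python3 - <<'E'
from kin import *
q=chk([([.50,-.04,.22],40,48),([.52,.0,.20],40,60),([.53,.06,.17],20,60),([.5645,.081,.087],10,60),([.6235,.0895,.087],10,60),([.6235,.0895,.104],10,60),([.57,.08,.108],10,60),([.53,-.02,.18],20,60),([.48,-.2,.18],20,60),([.4686,-.2864,.10],20,60),([.4686,-.2864,.0645],20,60),([.42,-.29,.12],0,60),([.52,.03,.17],12,60),([.565,.01,.095],12,60),([.6215,.021,.095],12,60),([.6215,.021,.112],12,60),([.57,.01,.115],12,60),([.5,-.2,.17],0,60),([.5045,-.3014,.105],-5,60),([.5045,-.3014,.0695],-5,60)])
E
```

```text
unreached 1 [4.9700e-01 4.0000e-02 2.1500e-01 1.4970e+00 4.8447e+01] 0.0017445996136446614
  unreached 2 [4.9800e-01 3.2000e-02 2.1600e-01 5.7750e+00 4.8397e+01] 0.001808875770583573
[0.5, -0.04, 0.22] 40 48 [-0.65 -0.25  2.32  0.96  1.09 -0.26] maxstep 0.37
[0.52, 0.0, 0.2] 40 60 [-0.61 -0.18  2.39  1.26  1.07 -0.49] maxstep 0.03
  unreached 7 [5.27e-01 4.20e-02 1.79e-01 2.60e+01 6.00e+01] 0.0035727592526706288
  unreached 8 [5.28e-01 4.80e-02 1.76e-01 2.40e+01 6.00e+01] 0.0069663290707826595
  unreached 9 [5.29e-01 5.40e-02 1.73e-01 2.20e+01 6.00e+01] 0.009876371502628765
  unreached 10 [ 0.53  0.06  0.17 20.   60.  ] 0.012260810462489835
[0.53, 0.06, 0.17] 20 60 [-0.32 -0.23  2.48  1.61  0.57 -0.43] maxstep 0.06
  unreached 1 [ 0.533  0.062  0.162 19.    60.   ] 0.011939925258164145
  unreached 2 [ 0.537  0.064  0.153 18.    60.   ] 0.011306220296786084
  unreached 3 [ 0.54   0.066  0.145 17.    60.   ] 0.010349782495723986
  unreached 4 [ 0.544  0.068  0.137 16.    60.   ] 0.009061547775956805
  unreached 5 [ 0.547  0.07   0.128 15.    60.   ] 0.00743367982176607
  unreached 6 [ 
[... 3345 characters left out ...]
 maxstep 0.01
  unreached 3 [ 5.49e-01 -5.30e-02  1.32e-01  8.40e+00  6.00e+01] 0.0016373761243119172
  unreached 4 [ 0.542 -0.074  0.137  7.2   60.   ] 0.003773163566797991
  unreached 5 [ 0.535 -0.095  0.143  6.    60.   ] 0.004923106496186979
  unreached 6 [ 0.528 -0.116  0.148  4.8   60.   ] 0.00510626317108816
  unreached 7 [ 0.521 -0.137  0.154  3.6   60.   ] 0.004348143084555165
  unreached 8 [ 0.514 -0.158  0.159  2.4   60.   ] 0.0026794969455536696
[0.5, -0.2, 0.17] 0 60 [-0.88 -0.2   2.47  1.54  0.73 -0.5 ] maxstep 0.06
[0.5045, -0.3014, 0.105] -5 60 [-1.    0.1   2.36  1.71  0.76 -0.76] maxstep 0.03
[0.5045, -0.3014, 0.0695] -5 60 [-1.    0.19  2.35  1.8   0.78 -0.88] maxstep 0.01
```

```bash
python3 - <<'E'
from kin import *
q=chk([([.51,-.04,.21],42,50),([.54,.0,.19],40,60),([.565,.07,.15],22,60),([.57,.0805,.087],10,60),([.6235,.0895,.087],10,60),([.6235,.0895,.104],10,60),([.575,.08,.108],10,60),([.565,-.02,.16],25,60),([.50,-.2,.16],25,60),([.4686,-.2864,.10],20,60),([.4686,-.2864,.0645],20,60),([.455,-.295,.09],20,60),([.47,-.25,.18],25,60),([.56,-.03,.17],25,60),([.572,.01,.095],12,60),([.6215,.021,.095],12,60),([.6215,.021,.112],12,60),([.57,.01,.117],12,60),([.56,-.05,.16],20,60),([.53,-.2,.17],8,60),([.5045,-.3014,.105],-5,60),([.5045,-.3014,.0695],-5,60)])
E
```

```text
unreached 1 [4.9800e-01 4.0000e-02 2.1400e-01 1.6970e+00 4.8647e+01] 0.0020062135016212846
  unreached 2 [5.0000e-01 3.2000e-02 2.1400e-01 6.1750e+00 4.8797e+01] 0.002197563100744906
  unreached 3 [5.0100e-01 2.3000e-02 2.1300e-01 1.0653e+01 4.8947e+01] 0.00046429434329452526
[0.51, -0.04, 0.21] 42 50 [-0.65 -0.2   2.31  1.01  1.1  -0.34] maxstep 0.39
[0.54, 0.0, 0.19] 40 60 [-0.58 -0.11  2.35  1.3   1.04 -0.52] maxstep 0.03
[0.565, 0.07, 0.15] 22 60 [-0.29 -0.1   2.44  1.78  0.58 -0.62] maxstep 0.07
[0.57, 0.0805, 0.087] 10 60 [-0.15  0.06  2.45  2.5   0.48 -1.15] maxstep 0.08
[0.6235, 0.0895, 0.087] 10 60 [-0.11  0.17  2.33  2.55  0.45 -1.17] maxstep 0.01
[0.6235, 0.0895, 0.104] 10 60 [-0.11  0.13  2.33  2.5   0.42 -1.12] maxstep 0.01
[0.575, 0.08, 0.108] 10 60 [-0.15  0.01  2.44  2.42  0.43 -1.07] maxstep 0.01
[0.565, -0.02, 0.16] 25 60 [-0.53 -0.07  2.39  1.53  0.79 -0.56] maxstep 0.14
[0.5, -0.2, 0.16] 25 60 [-0.97 -0.    2.32  1.26  1.11 -0.63] maxstep 0.05
[0.4686, -0.2864, 0.1] 20 60 [-1.13  0.18  2.27  1.28  1.12 -0.79] maxstep 0.02
[0.4686, -0.2864, 0.0645] 20 60 [-1.13  0.
[... 205 characters left out ...]
0.03, 0.17] 25 60 [-0.56 -0.1   2.39  1.48  0.82 -0.52] maxstep 0.06
[0.572, 0.01, 0.095] 12 60 [-0.36  0.04  2.45  2.11  0.57 -0.92] maxstep 0.08
[0.6215, 0.021, 0.095] 12 60 [-0.29  0.14  2.34  2.18  0.53 -0.95] maxstep 0.01
[0.6215, 0.021, 0.112] 12 60 [-0.29  0.1   2.33  2.12  0.51 -0.88] maxstep 0.01
[0.57, 0.01, 0.117] 12 60 [-0.36 -0.02  2.45  2.02  0.54 -0.82] maxstep 0.01
[0.56, -0.05, 0.16] 20 60 [-0.57 -0.09  2.41  1.55  0.76 -0.56] maxstep 0.06
[0.53, -0.2, 0.17] 8 60 [-0.86 -0.08  2.37  1.48  0.82 -0.53] maxstep 0.03
[0.5045, -0.3014, 0.105] -5 60 [-1.    0.1   2.36  1.71  0.76 -0.76] maxstep 0.03
[0.5045, -0.3014, 0.0695] -5 60 [-1.    0.19  2.35  1.8   0.78 -0.88] maxstep 0.01
```

```bash
cat >> h.py <<'E'
def pk(g,psi,th,n,hand,G=.015): plan(np.array(g)+rot(psi,th).apply([0,0,G]),psi,th,n,hand)
E
python3 -c "
from h import *
pk([.51,-.04,.21],42,50,11,0)"
```

```text
from [0.5075 0.0493 0.2046] dist 0.0824 rot 44.5
[0.0006, 0.0074, 0.0013, 3.08, 0.14, -2.62, 0],
[0.0002, 0.0074, 0.0009, 3.08, 0.14, -2.62, 0],
[-0.0001, 0.0075, 0.0005, 3.08, 0.14, -2.62, 0],
[-0.0005, 0.0075, 0.0001, 3.08, 0.14, -2.62, 0],
[-0.0008, 0.0074, -0.0003, 3.08, 0.14, -2.62, 0],
[-0.0012, 0.0074, -0.0007, 3.08, 0.14, -2.62, 0],
[-0.0015, 0.0073, -0.0011, 3.08, 0.14, -2.62, 0],
[-0.0018, 0.0071, -0.0015, 3.08, 0.14, -2.62, 0],
[-0.0021, 0.0069, -0.0019, 3.08, 0.14, -2.62, 0],
[-0.0024, 0.0067, -0.0023, 3.08, 0.14, -2.62, 0],
[-0.0027, 0.0065, -0.0026, 3.08, 0.14, -2.62, 0],
```

Emit:
apply_moves([
  [[0.001, 0.007, 0.001, 3.1, 0.1, -2.6, 0], [0, 0.007, 0.001, 3.1, 0.1, -2.6, 0], [0, 0.007, 0.001, 3.1, 0.1, -2.6, 0], [0, 0.007, 0, 3.1, 0.1, -2.6, 0], [-0.001, 0.007, 0, 3.1, 0.1, -2.6, 0], [-0.001, 0.007, -0.001, 3.1, 0.1, -2.6, 0], [-0.002, 0.007, -0.001, 3.1, 0.1, -2.6, 0], [-0.002, 0.007, -0.002, 3.1, 0.1, -2.6, 0], [-0.002, 0.007, -0.002, 3.1, 0.1, -2.6, 0], [-0.002, 0.007, -0.002, 3.1, 0.1, -2.6, 0], [-0.003, 0.007, -0.003, 3.1, 0.1, -2.6, 0]],
])

```text
time: 3.65
eef_pos: [0.5133, -0.0381, 0.2045]
tcp_rot: [0.853, 0.307, 0.397, -0.14]
contact_force: [0.1, -0.1, -0.8]
opening: 0.503
```

```bash
python3 -c "
from h import *
print(ctrl.get_state()['qpos'].round(2))
pk([.54,0,.19],40,60,5,0)"
```

```text
[-0.66 -0.22  2.32  1.01  1.08 -0.31]
from [ 0.5133 -0.0381  0.2045] dist 0.0631 rot 10.2
[0.0041, -0.0025, 0.0117, 0.13, 2.03, -0.03, 0],
[0.0037, -0.0025, 0.0118, 0.13, 2.03, -0.03, 0],
[0.0033, -0.0025, 0.0119, 0.13, 2.03, -0.03, 0],
[0.0028, -0.0025, 0.012, 0.13, 2.03, -0.03, 0],
[0.0024, -0.0024, 0.0121, 0.13, 2.03, -0.03, 0],
```

Emit:
apply_moves([
  [[0.004, -0.002, 0.012, 0.1, 2, 0, 0], [0.004, -0.002, 0.012, 0.1, 2, 0, 0], [0.003, -0.002, 0.012, 0.1, 2, 0, 0], [0.003, -0.003, 0.012, 0.1, 2, 0, 0], [0.002, -0.003, 0.012, 0.1, 2, 0, 0]],
])

```text
time: 4.15
eef_pos: [0.5554, -0.0039, 0.1871]
tcp_rot: [0.812, 0.292, 0.479, -0.161]
contact_force: [-0.1, 0.2, 0.0]
opening: 0.503
```

```bash
cat > mp.py <<'E'
from h import *
def chain(wps,G=.015):
    """wps: (g,psi,th,n,hand); prints rows for a run of waypoints from the measured pose"""
    s=ctrl.get_state();p,r=np.array(s["eef_pos"]),R.from_quat(s["tcp_rot"])
    print(p.round(4),s["qpos"].round(2),round(s["opening"],3),"t",s["time"]);rows=[]
    for g,psi,th,n,hand in wps:
        e=rot(psi,th);t=np.array(g)+e.apply([0,0,G]);w=(r.inv()*e).as_rotvec();d=(t-p)/n
        for i in range(n):
            rows.append([round(float(v),3)+0. for v in (r*R.from_rotvec(w*i/n)).inv().apply(d)]+[round(float(v),1)+0. for v in np.degrees(w/n)]+[hand])
        p,r=t,e
    for a in rows: print(a,end=",\n")
E
python3 -c "
from mp import *
chain([([.565,.07,.15],22,60,5,0),([.57,.0805,.087],10,60,6,0)])"
```

```text
[ 0.5554 -0.0039  0.1871] [-0.6  -0.09  2.33  1.31  1.04 -0.54] 0.503 t 4.15
[-0.001, -0.01, 0.016, -2.8, -0.2, 1.8, 0],
[-0.001, -0.01, 0.015, -2.8, -0.2, 1.8, 0],
[-0.002, -0.011, 0.015, -2.8, -0.2, 1.8, 0],
[-0.002, -0.012, 0.014, -2.8, -0.2, 1.8, 0],
[-0.002, -0.012, 0.014, -2.8, -0.2, 1.8, 0],
[-0.008, -0.001, 0.006, -1.7, 0.0, 1.0, 0],
[-0.008, -0.001, 0.006, -1.7, 0.0, 1.0, 0],
[-0.008, -0.001, 0.006, -1.7, 0.0, 1.0, 0],
[-0.008, -0.001, 0.006, -1.7, 0.0, 1.0, 0],
[-0.008, -0.001, 0.006, -1.7, 0.0, 1.0, 0],
[-0.008, -0.001, 0.006, -1.7, 0.0, 1.0, 0],
```

Emit:
apply_moves([
  [[-0.001, -0.01, 0.016, -2.8, -0.2, 1.8, 0], [-0.001, -0.01, 0.015, -2.8, -0.2, 1.8, 0], [-0.002, -0.011, 0.015, -2.8, -0.2, 1.8, 0], [-0.002, -0.012, 0.014, -2.8, -0.2, 1.8, 0], [-0.002, -0.012, 0.014, -2.8, -0.2, 1.8, 0], [-0.007, -0.001, 0.005, -1.7, 0, 1, 0], [-0.007, -0.001, 0.005, -1.7, 0, 1, 0], [-0.007, -0.001, 0.005, -1.7, 0, 1, 0], [-0.007, -0.001, 0.005, -1.7, 0, 1, 0], [-0.007, -0.001, 0.005, -1.7, 0, 1, 0], [0, 0, 0, 0, 0, 0, 0]],
])

```text
time: 5.25
eef_pos: [0.5863, 0.0633, 0.1016]
tcp_rot: [0.859, 0.078, 0.505, -0.036]
contact_force: [-0.3, 0.4, 0.1]
opening: 0.498
```

```bash
python3 -c "
from mp import *
cv2.imwrite('pics/w2.png',ctrl.read_camera('wrist')[:,:,::-1])
w=ctrl.get_calibration('wrist')
for nm,g in (('A',[.6215,.021,.1]),('B',[.6235,.0895,.091])): print(nm,proj(w,g))
r=R.from_quat(ctrl.get_state()['tcp_rot']).as_matrix();p=ctrl.get_state()['eef_pos']
print('tcp',proj(w,p),'knobpt',proj(w,p-.015*r[:,2]))
chain([([.57,.0805,.087],10,60,1,0),([.6235,.0895,.087],10,60,5,0)])"
```

```text
A [410.00655026 269.40741959]
B [277.5042237  258.41569788]
tcp [314.70270902 313.08774893] knobpt [314.77049976 331.75482785]
[0.5868 0.0631 0.1025] [-0.2   0.04  2.43  2.39  0.47 -1.08] 0.504 t 5.3
[-0.02, -0.02, 0.01, 0.6, -0.9, 0.7, 0],
[0.005, 0.0, 0.009, 0.0, 0.0, 0.0, 0],
[0.005, 0.0, 0.009, 0.0, 0.0, 0.0, 0],
[0.005, 0.0, 0.009, 0.0, 0.0, 0.0, 0],
[0.005, 0.0, 0.009, 0.0, 0.0, 0.0, 0],
[0.005, 0.0, 0.009, 0.0, 0.0, 0.0, 0],
```

View pics/w2.png

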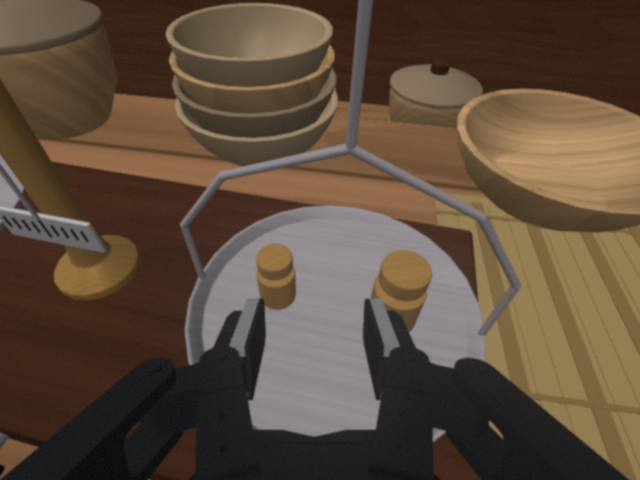

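```bash
python3 -c "
from mp import *
w=ctrl.get_calibration('wrist')
print(onz(w,405.5,267,.1),onz(w,275,254,.091), onz(w,351,149,.167))
chain([([.573,.080,.087],10,60,2,0),([.624,.090,.087],10,60,5,0)])"
```

```text
[0.62263647 0.02321812 0.1       ] [0.62628967 0.09157432 0.091     ] [0.61801392 0.05626527 0.167     ]
[0.5868 0.0631 0.1025] [-0.2   0.04  2.43  2.39  0.47 -1.08] 0.504 t 5.3
[-0.009, -0.01, 0.007, 0.3, -0.4, 0.4, 0],
[-0.009, -0.01, 0.007, 0.3, -0.4, 0.4, 0],
[0.005, 0.0, 0.009, 0.0, 0.0, 0.0, 0],
[0.005, 0.0, 0.009, 0.0, 0.0, 0.0, 0],
[0.005, 0.0, 0.009, 0.0, 0.0, 0.0, 0],
[0.005, 0.0, 0.009, 0.0, 0.0, 0.0, 0],
[0.005, 0.0, 0.009, 0.0, 0.0, 0.0, 0],
```

Emit:
apply_moves([
  [[-0.009, -0.01, 0.007, 0.3, -0.4, 0.4, 0], [-0.009, -0.01, 0.007, 0.3, -0.4, 0.4, 0], [0, 0, 0, 0, 0, 0, 0]],
])

```text
time: 5.6
eef_pos: [0.5894, 0.0798, 0.0827]
tcp_rot: [0.861, 0.074, 0.502, -0.042]
contact_force: [-1.3, -0.5, 0.6]
opening: 0.499
```

```bash
python3 -c "
from mp import *
chain([([.6247,.0905,.0875],10,60,7,0)])"
```

```text
[0.5894 0.0798 0.0827] [-0.16  0.1   2.41  2.51  0.49 -1.16] 0.499 t 5.6
[0.003, -0.001, 0.006, 0.0, -0.1, 0.0, 0],
[0.003, -0.001, 0.006, 0.0, -0.1, 0.0, 0],
[0.003, -0.001, 0.006, 0.0, -0.1, 0.0, 0],
[0.003, -0.001, 0.006, 0.0, -0.1, 0.0, 0],
[0.003, -0.001, 0.006, 0.0, -0.1, 0.0, 0],
[0.003, -0.001, 0.006, 0.0, -0.1, 0.0, 0],
[0.003, -0.001, 0.006, 0.0, -0.1, 0.0, 0],
```

Emit:
apply_moves([
  [[0.003, -0.001, 0.006, 0, 0, 0, 0], [0.003, -0.001, 0.006, 0, 0, 0, 0], [0.003, -0.001, 0.006, 0, 0, 0, 0], [0.003, -0.001, 0.006, 0, 0, 0, 0], [0.003, -0.001, 0.006, 0, 0, 0, 0], [0.003, 0, 0.006, 0, 0, 0, 0], [0.002, 0, 0.005, 0, 0, 0, 0], [0, 0, 0, 0, 0, 0, 0]],
])

```text
time: 6.4
eef_pos: [0.6408, 0.0907, 0.0847]
tcp_rot: [0.859, 0.074, 0.505, -0.04]
contact_force: [0.5, -0.3, 0.7]
opening: 0.5
```

```bash
python3 -c "
from mp import *
cv2.imwrite('pics/w3.png',ctrl.read_camera('wrist')[120:,130:520,::-1])
chain([([.6247,.0905,.0875],10,60,1,0)])"
```

```text
[0.6405 0.0907 0.0846] [-0.11  0.2   2.29  2.58  0.46 -1.2 ] 0.5 t 6.45
[-0.005, -0.003, 0.0, 0.5, -0.9, 0.1, 0],
```

View pics/w3.png

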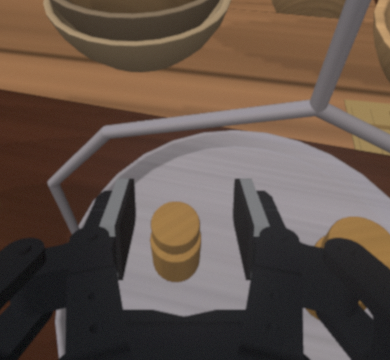

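The knob sits between the open fingers, slightly left of centre (x = 175 against 184), which matches the computed correction of -3 mm in y and -5 mm in x.

Emit:
apply_moves([
  [[-0.005, -0.003, 0, 0.4, -0.8, 0.1, 0], [0, 0, 0, 0, 0, 0, 0]],
])

```text
time: 6.65
eef_pos: [0.6367, 0.0935, 0.0791]
tcp_rot: [0.863, 0.075, 0.498, -0.044]
contact_force: [0.3, 0.1, -0.3]
opening: 0.497
```

Emit:
apply_moves([
  [[0, 0, 0, 0, 0, 0, 0.4], [0, 0, 0, 0, 0, 0, 0.6], [0, 0, 0, 0, 0, 0, 0.7], [0, 0, 0, 0, 0, 0, 0.8], [0, 0, 0, 0, 0, 0, 1], [0, 0, 0, 0, 0, 0, 1], [0, 0, 0, 0, 0, 0, 1]],
], force=30)

```text
time: 7.35
eef_pos: [0.6359, 0.0936, 0.0789]
tcp_rot: [0.863, 0.075, 0.497, -0.044]
contact_force: [0.2, -0.7, -0.7]
opening: 0.23
```

```bash
python3 -c "
from mp import *
chain([([.6247,.0905,.0875],10,60,1,1)])
s=ctrl.get_state();p=s['eef_pos'];z=R.from_quat(s['tcp_rot']).as_matrix()[:,2]
np.save('pB.npy',p)
print(p-.015*z)
chain([([.624,.0905,.106],10,60,3,1)])"
```

```text
[0.6359 0.0936 0.0789] [-0.11  0.2   2.3   2.56  0.45 -1.18] 0.23 t 7.35
[0.002, 0.001, 0.001, 0.0, 0.1, -0.1, 1],
[0.62308902 0.09131268 0.08637633]
[0.6359 0.0936 0.0789] [-0.11  0.2   2.3   2.56  0.45 -1.18] 0.23 t 7.35
[0.006, 0.0, -0.003, 0.0, 0.0, 0.0, 1],
[0.006, 0.0, -0.003, 0.0, 0.0, 0.0, 1],
[0.006, 0.0, -0.003, 0.0, 0.0, 0.0, 1],
```

Opening 0.23 is about 19.6 mm, so it's on B's 20 mm knob. Now I lift and pull back.

Emit:
apply_moves([
  [[0.005, 0, -0.003, 0, 0, 0, 1], [0.005, 0, -0.003, 0, 0, 0, 1], [0.006, 0, -0.003, 0, 0, 0, 1], [0, 0, 0, 0, 0, 0, 1]],
])

```text
time: 7.75
eef_pos: [0.6354, 0.0934, 0.0977]
tcp_rot: [0.864, 0.075, 0.496, -0.043]
contact_force: [1.4, -1.1, -1.4]
opening: 0.232
```

```bash
python3 -c "
from mp import *
chain([([.575,.081,.110],10,60,6,1),([.565,-.02,.16],25,60,6,1)])"
```

```text
[0.6354 0.0934 0.0977] [-0.11  0.15  2.3   2.5   0.41 -1.11] 0.232 t 7.75
[-0.003, 0.0, -0.007, 0.0, 0.0, 0.0, 1],
[-0.003, 0.0, -0.007, 0.0, 0.0, 0.0, 1],
[-0.003, 0.0, -0.007, 0.0, 0.0, 0.0, 1],
[-0.003, 0.0, -0.007, 0.0, 0.0, 0.0, 1],
[-0.003, 0.0, -0.007, 0.0, 0.0, 0.0, 1],
[-0.003, 0.0, -0.007, 0.0, 0.0, 0.0, 1],
[0.005, 0.016, -0.008, 2.2, 0.0, -1.3, 1],
[0.005, 0.016, -0.009, 2.2, 0.0, -1.3, 1],
[0.004, 0.015, -0.009, 2.2, 0.0, -1.3, 1],
[0.004, 0.015, -0.01, 2.2, 0.0, -1.3, 1],
[0.004, 0.015, -0.01, 2.2, 0.0, -1.3, 1],
[0.003, 0.014, -0.011, 2.2, 0.0, -1.3, 1],
```

Emit:
apply_moves([
  [[-0.003, 0, -0.007, 0, 0, 0, 1], [-0.003, 0, -0.007, 0, 0, 0, 1], [-0.003, 0, -0.007, 0, 0, 0, 1], [-0.003, 0, -0.007, 0, 0, 0, 1], [-0.003, 0, -0.007, 0, 0, 0, 1], [-0.003, 0, -0.007, 0, 0, 0, 1], [0.005, 0.016, -0.008, 2.2, 0, -1.3, 1], [0.005, 0.016, -0.009, 2.2, 0, -1.3, 1], [0.004, 0.015, -0.009, 2.2, 0, -1.3, 1], [0.004, 0.015, -0.01, 2.2, 0, -1.3, 1], [0.004, 0.015, -0.01, 2.2, 0, -1.3, 1], [0.003, 0.014, -0.011, 2.2, 0, -1.3, 1]],
])

```text
time: 8.95
eef_pos: [0.5699, -0.0107, 0.1515]
tcp_rot: [0.847, 0.196, 0.481, -0.114]
contact_force: [0.8, 0.3, -1.2]
opening: 0.229
```

```bash
python3 -c "
from mp import *
chain([([.50,-.2,.16],25,60,7,1),([.4686,-.2864,.115],20,60,4,1)])"
```

```text
[ 0.5699 -0.0107  0.1515] [-0.53 -0.06  2.38  1.49  0.81 -0.54] 0.229 t 8.95
[-0.01, 0.02, -0.016, -0.2, 0.1, 0.1, 1],
[-0.009, 0.02, -0.016, -0.2, 0.1, 0.1, 1],
[-0.009, 0.02, -0.016, -0.2, 0.1, 0.1, 1],
[-0.009, 0.02, -0.016, -0.2, 0.1, 0.1, 1],
[-0.009, 0.02, -0.016, -0.2, 0.1, 0.1, 1],
[-0.009, 0.02, -0.016, -0.2, 0.1, 0.1, 1],
[-0.009, 0.02, -0.016, -0.2, 0.1, 0.1, 1],
[-0.018, 0.017, -0.008, -1.1, 0.0, 0.6, 1],
[-0.018, 0.017, -0.008, -1.1, 0.0, 0.6, 1],
[-0.018, 0.017, -0.008, -1.1, 0.0, 0.6, 1],
[-0.017, 0.018, -0.007, -1.1, 0.0, 0.6, 1],
```

Emit:
apply_moves([
  [[-0.01, 0.02, -0.016, -0.2, 0.1, 0.1, 1], [-0.009, 0.02, -0.016, -0.2, 0.1, 0.1, 1], [-0.009, 0.02, -0.016, -0.2, 0.1, 0.1, 1], [-0.009, 0.02, -0.016, -0.2, 0.1, 0.1, 1], [-0.009, 0.02, -0.016, -0.2, 0.1, 0.1, 1], [-0.009, 0.02, -0.016, -0.2, 0.1, 0.1, 1], [-0.009, 0.02, -0.016, -0.2, 0.1, 0.1, 1]],
])

```text
time: 9.65
eef_pos: [0.5091, -0.1986, 0.1553]
tcp_rot: [0.846, 0.187, 0.487, -0.107]
contact_force: [0.5, 0.2, -0.4]
opening: 0.23
```

```bash
python3 -c "
from mp import *
from kin import chk
chk([([.43,-.31,.15],25,60),([.4686,-.2864,.09],20,60)])
chain([([.43,-.31,.15],25,60,6,1)])"
```

```text
[0.43, -0.31, 0.15] 25 60 [-1.23  0.11  2.23  1.12  1.28 -0.73] maxstep 0.03
[0.4686, -0.2864, 0.09] 20 60 [-1.13  0.21  2.27  1.29  1.11 -0.82] maxstep 0.02
[ 0.5091 -0.1986  0.1553] [-0.98  0.02  2.3   1.25  1.12 -0.63] 0.23 t 9.65
[-0.011, 0.011, -0.014, 0.0, 0.0, 0.0, 1],
[-0.011, 0.011, -0.014, 0.0, 0.0, 0.0, 1],
[-0.011, 0.011, -0.014, 0.0, 0.0, 0.0, 1],
[-0.011, 0.011, -0.014, 0.0, 0.0, 0.0, 1],
[-0.011, 0.011, -0.014, 0.0, 0.0, 0.0, 1],
[-0.011, 0.011, -0.014, 0.0, 0.0, 0.0, 1],
```

Emit:
apply_moves([
  [[-0.011, 0.011, -0.014, 0, 0, 0, 1], [-0.011, 0.011, -0.014, 0, 0, 0, 1], [-0.011, 0.011, -0.014, 0, 0, 0, 1], [-0.011, 0.011, -0.014, 0, 0, 0, 1], [-0.011, 0.011, -0.014, 0, 0, 0, 1], [-0.011, 0.011, -0.014, 0, 0, 0, 1], [0, 0, 0, 0, 0, 0, 1]],
])

```text
time: 10.35
eef_pos: [0.434, -0.3091, 0.1406]
tcp_rot: [0.848, 0.186, 0.485, -0.106]
contact_force: [0.3, 0.2, -0.7]
opening: 0.232
```

```bash
python3 -c "
from mp import *
import pickle
w=ctrl.get_calibration('wrist');pickle.dump(w,open('w4.pkl','wb'))
cv2.imwrite('pics/w4.png',ctrl.read_camera('wrist')[:,:,::-1])
t=ctrl.get_calibration('top')
for p in [(.4343,-.2738,.045),(.4686,-.2864,.045),(.5045,-.3014,.045)]: print(proj(w,p))
chain([])"
```

```text
[266.229573   367.16292375]
[305.73200197 331.58414177]
[344.10254978 299.88597317]
[ 0.4344 -0.3079  0.1406] [-1.25  0.13  2.21  1.11  1.28 -0.73] 0.23 t 10.4
```

View pics/w4.png

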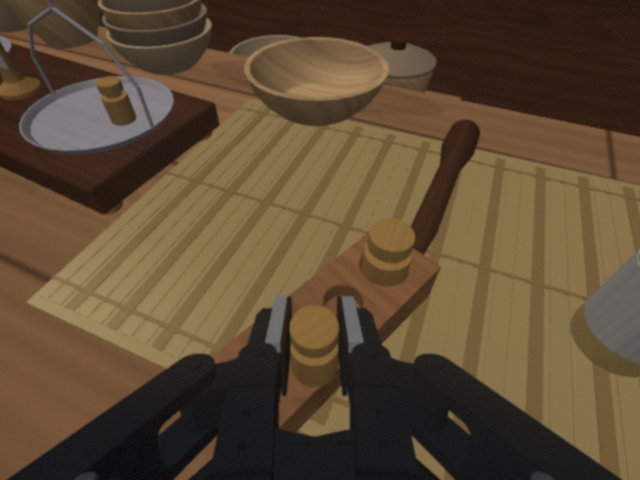

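B is held upright. Hole 3's rim shows at about (343,298), close to the predicted (344,300). I'll zoom in for the hole rim and the block edges.

```bash
python3 -c "
import cv2,numpy as np
im=cv2.imread('pics/w4.png');c=cv2.resize(im[225:360,250:450],(800,540),interpolation=cv2.INTER_CUBIC)
cv2.imwrite('pics/c4.png',cv2.convertScaleAbs(c,alpha=1.5))"
```

```text
(no output)
```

View pics/c4.png

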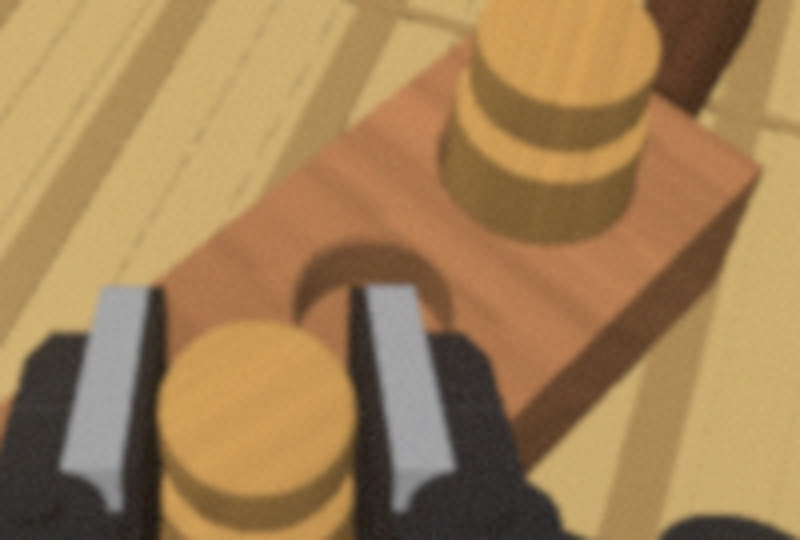

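```bash
python3 - <<'E'
from h import *
import pickle
w=pickle.load(open('w4.pkl','rb'))
o=lambda u,v:onz(w,u,v,.045)[:2]
c,r1,r2,l1,l2=o(440.75,267.5),o(440.75,267.5),o(378,328.75),o(367.5,235),o(291.25,295.75)
print('corner',c,'right dir',(r1-r2)/np.linalg.norm(r1-r2),'left dir',(l1-l2)/np.linalg.norm(l1-l2))
d=np.array([.931,-.365]);n=np.array([-d[1],d[0]])  # n to the left
print('offsets along n: right',r1@n,r2@n,'left',l1@n,l2@n)
a=np.linspace(0,6.28,200)
for nm,h in (('h3',[.5045,-.3014]),('h3b',[.5055,-.3000])):
    for rr in (.015,.0162):
        q=np.array([proj(w,[h[0]+rr*np.cos(x),h[1]+rr*np.sin(x),.045]) for x in a]);print(nm,rr,q.min(0),q.max(0))
print('seen left 323.75 right 363.25 top 285.25')
E
```

```text
corner [ 0.56612494 -0.36133746] right dir [ 0.93055193 -0.36615996] left dir [ 0.93432793 -0.35641452]
offsets along n: right -0.12976957068588987 -0.12967088182079595 left -0.065187549549679 -0.0660152935804034
h3 0.015 [324.2941609 283.5087381] [363.98560525 317.47389369]
h3 0.0162 [322.71034663 282.24713093] [365.58205199 318.93726867]
h3b 0.015 [323.1376016  281.93728796] [362.68368867 315.66210613]
h3b 0.0162 [321.55943345 280.68427968] [364.27411668 317.11474347]
seen left 323.75 right 363.25 top 285.25
```

```bash
python3 - <<'E'
from mp import *
import pickle
w=pickle.load(open('w4.pkl','rb'))
s=ctrl.get_state();p=s['eef_pos'];m=R.from_quat(s['tcp_rot']).as_matrix()
k=onz(w,314.25,327,p[2]+.0121);print('knob top',k,'tcp-15z',p-.015*m[:,2]); v=m.T@(np.r_[k[:2],p[2]+.0076]-p);print('knob mid in tool',v)
z=m[:,2];print('psi',np.degrees(np.arctan2(z[1],z[0])),'th',np.degrees(np.arccos(-z[2])))
# target tcp with th kept
for psi in (20,):
    Rm=rot(psi,np.degrees(np.arccos(-z[2])))
    off=Rm.apply([0,0,1.])
    print(off)
E
```

```text
knob top [ 0.42201801 -0.31431542  0.15265207] tcp-15z [ 0.42263412 -0.31333147  0.14813752]
knob mid in tool [-0.00047901  0.00063413 -0.0158464 ]
psi 24.849755051506616 th 59.622394566097064
[ 0.81068353  0.29506467 -0.5056966 ]
```

```bash
python3 -c "
from mp import *
chain([([.4649,-.2866,.095],20,59.6,5,1),([.4649,-.2866,.084],20,59.6,2,1)],G=.0155)"
```

```text
[ 0.4344 -0.3079  0.1406] [-1.25  0.13  2.21  1.11  1.28 -0.73] 0.23 t 10.4
[-0.004, -0.001, 0.014, -0.8, 0.0, 0.5, 1],
[-0.004, -0.001, 0.014, -0.8, 0.0, 0.5, 1],
[-0.004, -0.001, 0.014, -0.8, 0.0, 0.5, 1],
[-0.004, -0.002, 0.014, -0.8, 0.0, 0.5, 1],
[-0.004, -0.002, 0.014, -0.8, 0.0, 0.5, 1],
[-0.005, 0.0, 0.003, 0.0, 0.0, 0.0, 1],
[-0.005, 0.0, 0.003, 0.0, 0.0, 0.0, 1],
```

Emit:
apply_moves([
  [[-0.004, -0.001, 0.014, -0.8, 0, 0.5, 1], [-0.004, -0.001, 0.014, -0.8, 0, 0.5, 1], [-0.004, -0.001, 0.014, -0.8, 0, 0.5, 1], [-0.004, -0.002, 0.014, -0.8, 0, 0.5, 1], [-0.004, -0.002, 0.014, -0.8, 0, 0.5, 1], [-0.005, 0, 0.003, 0, 0, 0, 1], [0, 0, 0, 0, 0, 0, 1]],
])

```text
time: 11.1
eef_pos: [0.4798, -0.2735, 0.081]
tcp_rot: [0.854, 0.152, 0.489, -0.09]
contact_force: [0.4, 0.2, -1.2]
opening: 0.228
```

```bash
python3 -c "
from mp import *
chain([([.4649,-.2866,.082],20,59.6,2,1)],G=.0155)
a=ctrl.read_camera('wrist')[200:400,220:440,::-1];b=ctrl.read_camera('scene')[285:365,190:290,::-1]
cv2.imwrite('pics/w5.png',np.hstack([cv2.resize(a,(440,400),interpolation=cv2.INTER_CUBIC),cv2.resize(b,(340,272),interpolation=cv2.INTER_CUBIC)[:,:] if 0 else cv2.copyMakeBorder(cv2.resize(b,(350,280),interpolation=cv2.INTER_CUBIC),0,120,0,0,cv2.BORDER_CONSTANT)]))
"
```

```text
[ 0.4798 -0.2735  0.081 ] [-1.13  0.23  2.25  1.29  1.11 -0.81] 0.228 t 11.1
[-0.004, 0.004, 0.0, -0.2, 0.0, 0.0, 1],
[-0.004, 0.004, 0.0, -0.2, 0.0, 0.0, 1],
```

View pics/w5.png

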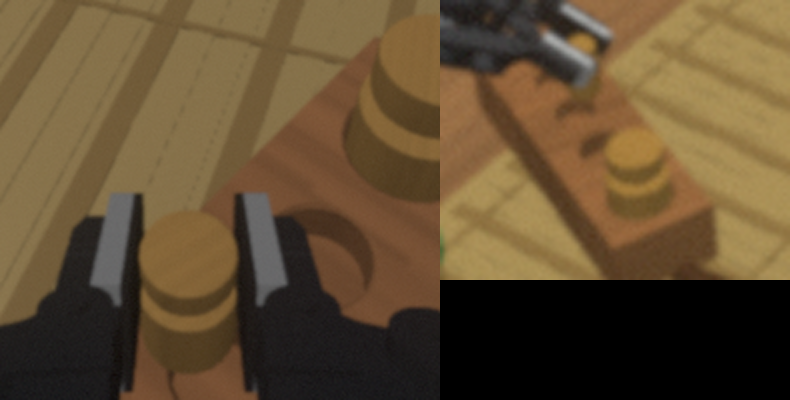

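Emit:
apply_moves([
  [[-0.002, 0.004, 0, -0.2, 0, 0, 1], [-0.002, 0.004, 0, -0.2, 0, 0, 1], [0, 0, 0, 0, 0, 0, 1]],
])

```text
time: 11.5
eef_pos: [0.4809, -0.2854, 0.0798]
tcp_rot: [0.854, 0.151, 0.49, -0.084]
contact_force: [0.7, -0.7, -1.2]
opening: 0.23
```

```bash
python3 - <<'E'
from mp import *
im=ctrl.read_camera('wrist')[:,:,::-1];cv2.imwrite('pics/w6full.png',im)
w=ctrl.get_calibration('wrist')
a=np.linspace(0,6.28,300);v=im.copy()
v=cv2.resize(im[220:400,230:430],(800,720),interpolation=cv2.INTER_CUBIC)
def draw(h,rr,col):
    q=np.array([proj(w,[h[0]+rr*np.cos(x),h[1]+rr*np.sin(x),.045]) for x in a]);print(h,q.min(0),q.max(0))
    cv2.polylines(v,[((q-[230,220])*4).astype(int)],True,col,1)
draw([.5031,-.3015],.015,(0,255,0));draw([.4649,-.2866],.012,(0,255,0))
cv2.imwrite('pics/w6.png',v[:560])
chain([([.4649,-.2866,.080],20,59.6,2,1)],G=.0155)
E
```

```text
[0.5031, -0.3015] [328.89820259 297.87470877] [384.73079418 347.77998482]
[0.4649, -0.2866] [280.89639383 354.8224433 ] [330.58579678 404.43467759]
[ 0.4809 -0.2853  0.0799] [-1.13  0.24  2.24  1.29  1.11 -0.82] 0.232 t 11.55
[-0.004, -0.002, 0.001, 0.1, 0.0, 0.1, 1],
[-0.004, -0.002, 0.001, 0.1, 0.0, 0.1, 1],
```

View pics/w6.png

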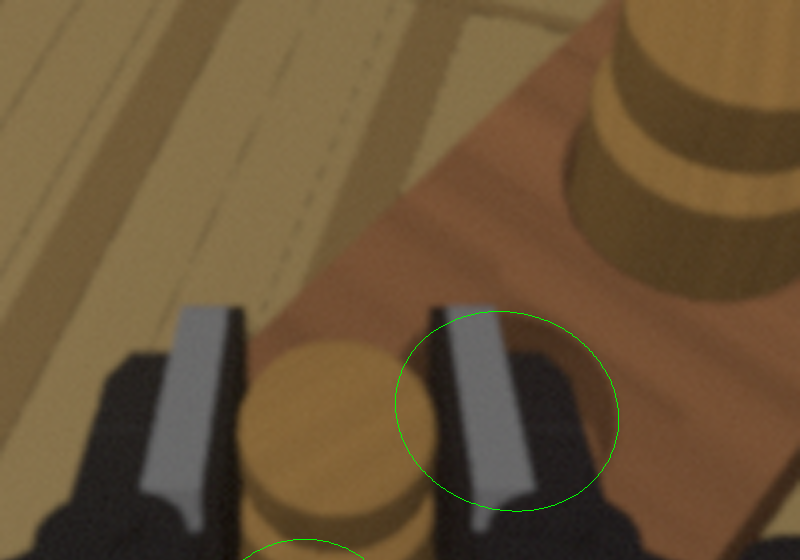

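Emit:
apply_moves([
  [[-0.002, -0.004, 0, 0.1, 0, 0.1, 1], [0, 0, 0, 0, 0, 0, 1]],
])

```text
time: 11.75
eef_pos: [0.4783, -0.2821, 0.0782]
tcp_rot: [0.854, 0.15, 0.49, -0.085]
contact_force: [-0.2, -0.6, -1.0]
opening: 0.23
```

```bash
python3 -c "
from mp import *
chain([([.4649,-.2866,.079],20,59.6,1,1)],G=.0155)"
```

```text
[ 0.4783 -0.2821  0.0782] [-1.14  0.24  2.25  1.29  1.11 -0.83] 0.23 t 11.75
[-0.006, 0.0, 0.003, 0.1, 0.0, 0.0, 1],
```

Emit:
apply_moves([
  [[-0.006, 0, 0.003, 0, 0, 0, 1], [0, 0, 0, 0, 0, 0, 1]],
])

```text
time: 11.95
eef_pos: [0.4777, -0.2821, 0.071]
tcp_rot: [0.854, 0.15, 0.49, -0.085]
contact_force: [-1.5, 0.7, -0.9]
opening: 0.228
```

```bash
python3 -c "
from mp import *
chain([([.4649,-.2866,.0715],20,59.6,3,1)],G=.0155)"
```

```text
[ 0.4777 -0.2821  0.071 ] [-1.14  0.26  2.24  1.3   1.1  -0.84] 0.228 t 11.95
[-0.002, 0.0, 0.001, 0.0, 0.0, 0.0, 1],
[-0.002, 0.0, 0.001, 0.0, 0.0, 0.0, 1],
[-0.002, 0.0, 0.001, 0.0, 0.0, 0.0, 1],
```

Emit:
apply_moves([
  [[-0.002, 0, 0.001, 0, 0, 0, 1], [-0.002, 0, 0.001, 0, 0, 0, 1], [-0.002, 0, 0.001, 0, 0, 0, 1], [0, 0, 0, 0, 0, 0, 1]],
])

```text
time: 12.35
eef_pos: [0.4772, -0.282, 0.0633]
tcp_rot: [0.855, 0.15, 0.49, -0.086]
contact_force: [0.6, 0.6, -1.0]
opening: 0.23
```

```bash
python3 -c "
from mp import *
print(ctrl.get_state()['contact_force'],ctrl.get_state()['wrist_torque'])
chain([([.4649,-.2866,.0655],20,59.6,3,1)],G=.0155)"
```

```text
[ 0.61738541  0.64659928 -1.00145018] [-0.17432968  0.49653154  0.01622907]
[ 0.4772 -0.282   0.0633] [-1.14  0.28  2.24  1.3   1.1  -0.86] 0.23 t 12.35
[-0.002, 0.0, 0.001, 0.0, 0.0, 0.0, 1],
[-0.002, 0.0, 0.001, 0.0, 0.0, 0.0, 1],
[-0.002, 0.0, 0.001, 0.0, 0.0, 0.0, 1],
```

The underside is about 6.6 mm below the rim with no contact force, so B is inside the hole. I continue down.

Emit:
apply_moves([
  [[-0.002, 0, 0.001, 0, 0, 0, 1], [-0.002, 0, 0.001, 0, 0, 0, 1], [-0.001, 0, 0.0005, 0, 0, 0, 1], [0, 0, 0, 0, 0, 0, 1]],
])

```text
time: 12.75
eef_pos: [0.4769, -0.2823, 0.0572]
tcp_rot: [0.855, 0.15, 0.49, -0.085]
contact_force: [-0.1, 0.4, -1.0]
opening: 0.23
```

Emit:
apply_moves([
  [[0, 0, 0, 0, 0, 0, 0.45], [0, 0, 0, 0, 0, 0, 0.3], [0, 0, 0, 0, 0, 0, 0.15], [0, 0, 0, 0, 0, 0, 0.05], [0, 0, 0, 0, 0, 0, 0], [0.001, 0, -0.008, 0, 0, 0, 0], [0.002, 0, -0.012, 0, 0, 0, 0], [0.003, 0, -0.015, 0, 0, 0, 0], [0.004, 0, -0.015, 0, 0, 0, 0], [0.005, 0, -0.015, 0, 0, 0, 0], [0, 0, 0, 0, 0, 0, 0]],
])

```text
time: 13.85
eef_pos: [0.4279, -0.3009, 0.108]
tcp_rot: [0.854, 0.151, 0.491, -0.084]
contact_force: [0.6, 0.3, 0.6]
opening: 0.502
```

```bash
python3 - <<'E'
from mp import *
im=ctrl.read_camera('wrist')[:,:,::-1];w=ctrl.get_calibration('wrist');cv2.imwrite('pics/w7.png',im)
import pickle;pickle.dump(w,open('w7.pkl','wb'))
# colour centroid of B knob/body above block
u=proj(w,[.4649,-.2866,.069]);print('B top expected',u,'if 4mm high',proj(w,[.4649,-.2866,.073]))
hsv=cv2.cvtColor(im,cv2.COLOR_BGR2HSV)
x,y=u.astype(int);print([hsv[r,x].tolist() for r in range(y-30,y+35,4)])
chain([([.47,-.25,.18],25,60,5,0),([.56,-.03,.17],25,60,7,0)])
E
```

```text
B top expected [313.73880346 287.96576502] if 4mm high [313.7582474  284.06792859]
[[12, 143, 116], [13, 143, 109], [13, 142, 113], [13, 140, 115], [13, 146, 112], [17, 146, 133], [17, 149, 135], [17, 146, 136], [17, 148, 133], [17, 150, 136], [17, 149, 132], [18, 148, 129], [17, 160, 83], [17, 145, 93], [17, 151, 133], [17, 149, 89], [17, 157, 83]]
[ 0.4281 -0.3004  0.1073] [-1.26  0.15  2.28  1.18  1.2  -0.79] 0.498 t 13.9
[0.018, -0.007, 0.005, 0.9, 0.1, -0.5, 0],
[0.018, -0.007, 0.006, 0.9, 0.1, -0.5, 0],
[0.018, -0.006, 0.006, 0.9, 0.1, -0.5, 0],
[0.018, -0.006, 0.006, 0.9, 0.1, -0.5, 0],
[0.018, -0.006, 0.006, 0.9, 0.1, -0.5, 0],
[0.011, -0.023, 0.022, 0.0, 0.0, 0.0, 0],
[0.011, -0.023, 0.022, 0.0, 0.0, 0.0, 0],
[0.011, -0.023, 0.022, 0.0, 0.0, 0.0, 0],
[0.011, -0.023, 0.022, 0.0, 0.0, 0.0, 0],
[0.011, -0.023, 0.022, 0.0, 0.0, 0.0, 0],
[0.011, -0.023, 0.022, 0.0, 0.0, 0.0, 0],
[0.011, -0.023, 0.022, 0.0, 0.0, 0.0, 0],
```

Emit:
apply_moves([
  [[0.018, -0.007, 0.005, 0.9, 0.1, -0.5, 0], [0.018, -0.007, 0.006, 0.9, 0.1, -0.5, 0], [0.018, -0.006, 0.006, 0.9, 0.1, -0.5, 0], [0.018, -0.006, 0.006, 0.9, 0.1, -0.5, 0], [0.018, -0.006, 0.006, 0.9, 0.1, -0.5, 0], [0.011, -0.023, 0.022, 0, 0, 0, 0], [0.011, -0.023, 0.022, 0, 0, 0, 0], [0.011, -0.023, 0.022, 0, 0, 0, 0], [0.011, -0.023, 0.022, 0, 0, 0, 0], [0.011, -0.023, 0.022, 0, 0, 0, 0], [0.011, -0.023, 0.022, 0, 0, 0, 0], [0.011, -0.023, 0.022, 0, 0, 0, 0]],
])

```text
time: 15.1
eef_pos: [0.5721, -0.0177, 0.1593]
tcp_rot: [0.846, 0.184, 0.488, -0.109]
contact_force: [1.2, 0.5, 0.8]
opening: 0.501
```

```bash
python3 -c "
from mp import *
chain([([.56,-.03,.15],22,60,3,0),([.572,.01,.0955],12,60,7,0)])"
```

```text
[ 0.5721 -0.0177  0.1593] [-0.54 -0.08  2.38  1.51  0.8  -0.54] 0.501 t 15.1
[-0.005, 0.002, 0.002, -0.8, 0.0, 0.4, 0],
[-0.005, 0.002, 0.002, -0.8, 0.0, 0.4, 0],
[-0.005, 0.002, 0.002, -0.8, 0.0, 0.4, 0],
[-0.005, -0.004, 0.007, -1.2, 0.0, 0.7, 0],
[-0.005, -0.004, 0.007, -1.2, 0.0, 0.7, 0],
[-0.005, -0.005, 0.007, -1.2, 0.0, 0.7, 0],
[-0.005, -0.005, 0.007, -1.2, 0.0, 0.7, 0],
[-0.005, -0.005, 0.007, -1.2, 0.0, 0.7, 0],
[-0.005, -0.005, 0.007, -1.2, 0.0, 0.7, 0],
[-0.005, -0.005, 0.007, -1.2, 0.0, 0.7, 0],
```

Emit:
apply_moves([
  [[-0.005, 0.002, 0.002, -0.8, 0, 0.4, 0], [-0.005, 0.002, 0.002, -0.8, 0, 0.4, 0], [-0.005, 0.002, 0.002, -0.8, 0, 0.4, 0], [-0.005, -0.004, 0.007, -1.2, 0, 0.7, 0], [-0.005, -0.004, 0.007, -1.2, 0, 0.7, 0], [-0.005, -0.005, 0.007, -1.2, 0, 0.7, 0], [-0.005, -0.005, 0.007, -1.2, 0, 0.7, 0], [-0.005, -0.005, 0.007, -1.2, 0, 0.7, 0], [-0.005, -0.005, 0.007, -1.2, 0, 0.7, 0], [0, 0, 0, 0, 0, 0, 0]],
])

```text
time: 16.1
eef_pos: [0.5815, 0.004, 0.0872]
tcp_rot: [0.863, 0.092, 0.493, -0.056]
contact_force: [-0.0, -0.1, -0.3]
opening: 0.5
```

```bash
python3 - <<'E'
from mp import *
im=ctrl.read_camera('wrist')[:,:,::-1];w=ctrl.get_calibration('wrist');cv2.imwrite('pics/w8.png',im)
hsv=cv2.cvtColor(im,cv2.COLOR_BGR2HSV);m=cv2.inRange(hsv,(14,110,118),(24,255,255))
e=proj(w,[.622,.0222,.1]);print('exp',e)
n,l,st,c=cv2.connectedComponentsWithStats(m)
for i in range(1,n):
    if st[i,4]>150 and abs(c[i]-e).max()<60: print(st[i],c[i],onz(w,*c[i],.1))
chain([([.572,.010,.0955],12,60,1,0),([.622,.0222,.0955],12,60,7,0)])
E
```

```text
exp [294.96008255 223.51099623]
[ 270  208   48   35 1330] [293.38421053 225.13984962] [0.62075995 0.02268052 0.1       ]
[270 243  51  23 411] [294.5863747  257.16545012] [0.60135792 0.01708836 0.1       ]
[0.5819 0.0035 0.0878] [-0.39  0.07  2.42  2.05  0.59 -0.89] 0.5 t 16.15
[0.002, -0.008, 0.004, -0.5, 0.5, -0.1, 0],
[0.004, 0.0, 0.006, 0.0, 0.0, 0.0, 0],
[0.004, 0.0, 0.006, 0.0, 0.0, 0.0, 0],
[0.004, 0.0, 0.006, 0.0, 0.0, 0.0, 0],
[0.004, 0.0, 0.006, 0.0, 0.0, 0.0, 0],
[0.004, 0.0, 0.006, 0.0, 0.0, 0.0, 0],
[0.004, 0.0, 0.006, 0.0, 0.0, 0.0, 0],
[0.004, 0.0, 0.006, 0.0, 0.0, 0.0, 0],
```

Emit:
apply_moves([
  [[0.002, -0.008, 0.003, -0.4, 0.4, -0.1, 0], [0.003, 0, 0.006, 0, 0, 0, 0], [0.003, 0, 0.006, 0, 0, 0, 0], [0.003, 0, 0.006, 0, 0, 0, 0], [0.003, 0, 0.006, 0, 0, 0, 0], [0, 0, 0, 0, 0, 0, 0]],
])

```text
time: 16.75
eef_pos: [0.6143, 0.0124, 0.0886]
tcp_rot: [0.861, 0.089, 0.498, -0.05]
contact_force: [0.8, 0.3, -1.1]
opening: 0.497
```

```bash
python3 -c "
from mp import *
chain([([.6213,.0226,.095],12,60,3,0)])"
```

```text
[0.6143 0.0124 0.0886] [-0.33  0.13  2.35  2.15  0.55 -0.94] 0.497 t 16.75
[0.003, -0.003, 0.007, 0.1, 0.0, 0.0, 0],
[0.003, -0.003, 0.007, 0.1, 0.0, 0.0, 0],
[0.003, -0.003, 0.007, 0.1, 0.0, 0.0, 0],
```

Emit:
apply_moves([
  [[0, -0.006, 0, 0.2, 0, 0, 0], [0, -0.004, 0, 0, 0, 0, 0], [0, 0, 0, 0, 0, 0, 0]],
])

```text
time: 17.05
eef_pos: [0.6122, 0.023, 0.0884]
tcp_rot: [0.861, 0.09, 0.498, -0.052]
contact_force: [-0.3, 0.6, -0.8]
opening: 0.501
```

```bash
python3 -c "
from mp import *
im=ctrl.read_camera('wrist')[:,:,::-1];w=ctrl.get_calibration('wrist');cv2.imwrite('pics/w9.png',im)
hsv=cv2.cvtColor(im,cv2.COLOR_BGR2HSV);m=cv2.inRange(hsv,(14,110,118),(24,255,255))
e=proj(w,[.6213,.0226,.1]);print('exp',e)
n,l,st,c=cv2.connectedComponentsWithStats(m)
for i in range(1,n):
    if st[i,4]>150 and abs(c[i]-e).max()<60: print(st[i],c[i],onz(w,*c[i],.1))
chain([([.6213,.0226,.095],12,60,3,0)])"
```

```text
exp [319.57560654 281.29194272]
[ 291  262   56   45 1994] [318.36008024 284.18956871] [0.61969905 0.02281147 0.1       ]
[290 301  58  28 513] [316.5165692  318.94152047] [0.60303458 0.02017941 0.1       ]
[0.6122 0.0228 0.0884] [-0.31  0.13  2.36  2.17  0.55 -0.95] 0.501 t 17.1
[0.003, 0.001, 0.006, 0.0, 0.0, 0.0, 0],
[0.003, 0.001, 0.006, 0.0, 0.0, 0.0, 0],
[0.003, 0.001, 0.006, 0.0, 0.0, 0.0, 0],
```

A hasn't moved and is now laterally centred. I advance the last stretch and close.

Emit:
apply_moves([
  [[0.003, 0.001, 0.006, 0, 0, 0, 0], [0.003, 0.001, 0.006, 0, 0, 0, 0], [0.002, 0.001, 0.006, 0, 0, 0, 0], [0, 0, 0, 0, 0, 0, 0]],
])

```text
time: 17.5
eef_pos: [0.6337, 0.0241, 0.0865]
tcp_rot: [0.861, 0.09, 0.498, -0.052]
contact_force: [0.2, -0.3, 0.3]
opening: 0.501
```

```bash
python3 -c "
from mp import *
chain([([.6205,.0226,.095],12,60,1,0)])"
```

```text
[0.6337 0.0241 0.0865] [-0.29  0.17  2.31  2.2   0.54 -0.96] 0.501 t 17.5
[0.001, -0.001, -0.001, 0.1, -0.1, 0.0, 0],
```

Emit:
apply_moves([
  [[0.001, -0.001, -0.001, 0, 0, 0, 0.2], [0, 0, 0, 0, 0, 0, 0.4], [0, 0, 0, 0, 0, 0, 0.5], [0, 0, 0, 0, 0, 0, 0.7], [0, 0, 0, 0, 0, 0, 1], [0, 0, 0, 0, 0, 0, 1], [0, 0, 0, 0, 0, 0, 1]],
], force=40)

```text
time: 18.2
eef_pos: [0.6333, 0.0252, 0.0881]
tcp_rot: [0.861, 0.09, 0.498, -0.052]
contact_force: [1.7, -1.0, -0.4]
opening: 0.285
```

Emit:
apply_moves([
  [[0.005, 0, -0.003, 0, 0, 0, 1], [0.005, 0, -0.003, 0, 0, 0, 1], [0.006, 0, -0.003, 0, 0, 0, 1], [0, 0, 0, 0, 0, 0, 1]],
])

```text
time: 18.6
eef_pos: [0.6312, 0.0251, 0.1047]
tcp_rot: [0.863, 0.089, 0.495, -0.051]
contact_force: [0.1, -0.2, -1.6]
opening: 0.285
```

```bash
python3 -c "
from mp import *
chain([([.57,.012,.118],12,60,6,1),([.56,-.05,.16],20,60,5,1)])"
```

```text
[0.6312 0.0251 0.1047] [-0.29  0.12  2.32  2.12  0.5  -0.88] 0.285 t 18.6
[-0.003, 0.0, -0.008, 0.0, 0.0, 0.0, 1],
[-0.003, 0.0, -0.008, 0.0, 0.0, 0.0, 1],
[-0.003, 0.0, -0.008, 0.0, 0.0, 0.0, 1],
[-0.003, 0.0, -0.008, 0.0, 0.0, 0.0, 1],
[-0.003, 0.0, -0.008, 0.0, 0.0, 0.0, 1],
[-0.003, 0.0, -0.008, 0.0, 0.0, 0.0, 1],
[0.005, 0.011, -0.008, 1.4, 0.0, -0.8, 1],
[0.005, 0.011, -0.008, 1.4, 0.0, -0.8, 1],
[0.005, 0.011, -0.009, 1.4, 0.0, -0.8, 1],
[0.005, 0.011, -0.009, 1.4, 0.0, -0.8, 1],
[0.004, 0.011, -0.009, 1.4, 0.0, -0.8, 1],
```

Emit:
apply_moves([
  [[-0.003, 0, -0.008, 0, 0, 0, 1], [-0.003, 0, -0.008, 0, 0, 0, 1], [-0.003, 0, -0.008, 0, 0, 0, 1], [-0.003, 0, -0.008, 0, 0, 0, 1], [-0.003, 0, -0.008, 0, 0, 0, 1], [-0.003, 0, -0.008, 0, 0, 0, 1], [0.005, 0.011, -0.008, 1.4, 0, -0.8, 1], [0.005, 0.011, -0.008, 1.4, 0, -0.8, 1], [0.005, 0.011, -0.009, 1.4, 0, -0.8, 1], [0.005, 0.011, -0.009, 1.4, 0, -0.8, 1], [0.004, 0.011, -0.009, 1.4, 0, -0.8, 1]],
])

```text
time: 19.7
eef_pos: [0.5603, -0.044, 0.1531]
tcp_rot: [0.856, 0.153, 0.485, -0.091]
contact_force: [-0.4, -0.0, -1.2]
opening: 0.284
```

```bash
python3 -c "
from mp import *
from kin import chk
chk([([.53,-.2,.17],8,60),([.475,-.29,.14],-5,60),([.5031,-.3015,.10],-5,60)])
chain([([.53,-.2,.17],8,60,7,1),([.485,-.29,.14],-5,60,5,1)])"
```

```text
[0.53, -0.2, 0.17] 8 60 [-0.86 -0.08  2.37  1.48  0.82 -0.53] maxstep 0.03
[0.475, -0.29, 0.14] -5 60 [-1.05 -0.05  2.42  1.58  0.79 -0.63] maxstep 0.02
[0.5031, -0.3015, 0.1] -5 60 [-1.    0.11  2.36  1.72  0.77 -0.78] maxstep 0.02
[ 0.5603 -0.044   0.1531] [-0.59 -0.1   2.41  1.51  0.78 -0.53] 0.284 t 19.7
[-0.004, 0.02, -0.009, -1.6, 0.1, 0.9, 1],
[-0.004, 0.02, -0.009, -1.6, 0.1, 0.9, 1],
[-0.003, 0.02, -0.008, -1.6, 0.1, 0.9, 1],
[-0.003, 0.021, -0.008, -1.6, 0.1, 0.9, 1],
[-0.003, 0.021, -0.007, -1.6, 0.1, 0.9, 1],
[-0.002, 0.021, -0.007, -1.6, 0.1, 0.9, 1],
[-0.002, 0.021, -0.006, -1.6, 0.1, 0.9, 1],
[-0.011, 0.017, -0.007, -2.3, 0.0, 1.3, 1],
[-0.011, 0.018, -0.006, -2.3, 0.0, 1.3, 1],
[-0.01, 0.018, -0.006, -2.3, 0.0, 1.3, 1],
[-0.01, 0.019, -0.005, -2.3, 0.0, 1.3, 1],
[-0.009, 0.019, -0.004, -2.3, 0.0, 1.3, 1],
```

Emit:
apply_moves([
  [[-0.004, 0.02, -0.009, -1.6, 0.1, 0.9, 1], [-0.004, 0.02, -0.009, -1.6, 0.1, 0.9, 1], [-0.003, 0.02, -0.008, -1.6, 0.1, 0.9, 1], [-0.003, 0.021, -0.008, -1.6, 0.1, 0.9, 1], [-0.003, 0.021, -0.007, -1.6, 0.1, 0.9, 1], [-0.002, 0.021, -0.007, -1.6, 0.1, 0.9, 1], [-0.002, 0.021, -0.006, -1.6, 0.1, 0.9, 1], [-0.011, 0.017, -0.007, -2.3, 0, 1.3, 1], [-0.011, 0.018, -0.006, -2.3, 0, 1.3, 1], [-0.01, 0.018, -0.006, -2.3, 0, 1.3, 1], [-0.01, 0.019, -0.005, -2.3, 0, 1.3, 1], [-0.009, 0.019, -0.004, -2.3, 0, 1.3, 1]],
])

```text
time: 20.9
eef_pos: [0.487, -0.3013, 0.1363]
tcp_rot: [0.865, -0.046, 0.498, 0.031]
contact_force: [0.3, -0.3, -1.9]
opening: 0.282
```

```bash
python3 - <<'E'
from mp import *
chain([])
im=ctrl.read_camera('wrist')[:,:,::-1];w=ctrl.get_calibration('wrist');cv2.imwrite('pics/w10.png',im)
s=ctrl.get_state();p=s['eef_pos'];m=R.from_quat(s['tcp_rot']).as_matrix();z=m[:,2]
print('psi,th',np.degrees(np.arctan2(z[1],z[0])),np.degrees(np.arccos(-z[2])))
hsv=cv2.cvtColor(im,cv2.COLOR_BGR2HSV);mk=cv2.inRange(hsv,(14,110,118),(24,255,255))
e=proj(w,[*(p-.014*z)[:2],p[2]+.0119]);print('exp',e)
n,l,st,c=cv2.connectedComponentsWithStats(mk)
for i in range(1,n):
    if st[i,4]>150 and abs(c[i]-e).max()<80:
        k=onz(w,*c[i],p[2]+.0119);print(st[i],c[i],k,'tool',m.T@(np.r_[k[:2],p[2]+.0064]-p))
E
```

```text
[ 0.487  -0.3013  0.1363] [-1.06 -0.03  2.39  1.59  0.77 -0.63] 0.282 t 20.9
psi,th -6.837642814329788 59.77591738929307
exp [314.32077867 324.47799752]
[261 268  34  39 764] [275.13089005 282.84816754] [ 0.49552642 -0.28719577  0.14713388] tool [ 0.00952749 -0.01683653  0.0033715 ]
[ 284  282   60   73 2765] [313.5681736  325.40144665] [ 0.47355548 -0.3013103   0.14713388] tool [-0.00076146 -0.00030126 -0.01402576]
[286 352  57  24 472] [312.54449153 366.42161017] [ 0.45715139 -0.29906618  0.14713388] tool [-0.00909185 -0.00065364 -0.02832997]
```

```bash
python3 -c "
from mp import *
chain([([.5031,-.3015,.098],-6,59.8,5,1)],G=.014)"
```

```text
[ 0.4859 -0.3031  0.1352] [-1.06 -0.03  2.39  1.59  0.77 -0.63] 0.287 t 20.95
[-0.005, -0.001, 0.009, 0.1, 0.0, 0.0, 1],
[-0.005, -0.001, 0.009, 0.1, 0.0, 0.0, 1],
[-0.005, -0.001, 0.009, 0.1, 0.0, 0.0, 1],
[-0.005, -0.001, 0.009, 0.1, 0.0, 0.0, 1],
[-0.005, -0.001, 0.009, 0.1, 0.0, 0.0, 1],
```

Emit:
apply_moves([
  [[0.005, -0.001, 0.009, 0, 0, 0, 1], [0.005, -0.001, 0.009, 0, 0, 0, 1], [0.005, -0.001, 0.008, 0, 0, 0, 1], [0, 0, 0, 0, 0, 0, 1]],
])

```text
time: 21.35
eef_pos: [0.5185, -0.3027, 0.1359]
tcp_rot: [0.865, -0.047, 0.498, 0.031]
contact_force: [0.5, -0.3, -2.5]
opening: 0.279
```

```bash
python3 -c "
from mp import *
chain([([.5031,-.3015,.098],-6,59.8,3,1)],G=.014)"
```

```text
[ 0.5185 -0.3027  0.1359] [-0.99  0.03  2.34  1.64  0.72 -0.63] 0.279 t 21.35
[-0.014, 0.0, 0.007, 0.2, 0.0, 0.1, 1],
[-0.014, 0.0, 0.007, 0.2, 0.0, 0.1, 1],
[-0.014, 0.0, 0.007, 0.2, 0.0, 0.1, 1],
```

Emit:
apply_moves([
  [[-0.014, 0, 0.006, 0.2, 0, 0.1, 1], [-0.014, 0, 0.006, 0.2, 0, 0.1, 1], [-0.011, 0, 0.005, 0, 0, 0, 1], [0, 0, 0, 0, 0, 0, 1]],
])

```text
time: 21.75
eef_pos: [0.517, -0.3001, 0.0943]
tcp_rot: [0.865, -0.042, 0.499, 0.027]
contact_force: [0.5, -0.1, -1.8]
opening: 0.286
```

```bash
python3 - <<'E'
from mp import *
im=ctrl.read_camera('wrist')[:,:,::-1];w=ctrl.get_calibration('wrist')
s=ctrl.get_state();p=s['eef_pos'];m=R.from_quat(s['tcp_rot']).as_matrix()
print('knob by tool',p-.014*m[:,2]);v=cv2.resize(im[220:400,220:420],(800,720),interpolation=cv2.INTER_CUBIC)
a=np.linspace(0,6.28,300)
for h,rr,zz in (([.5031,-.3015],.015,.045),([.4649,-.2866],.010,.069),((.5031+.049*.931,-.3015-.049*.365),.019,.045)):
    q=np.array([proj(w,[h[0]+rr*np.cos(x),h[1]+rr*np.sin(x),zz]) for x in a]);cv2.polylines(v,[((q-[220,220])*4).astype(int)],True,(0,255,0),1)
cv2.imwrite('pics/w11.png',v[:600])
chain([([.5031,-.3015,.089],-6,59.8,2,1)],G=.014)
E
```

```text
knob by tool [ 0.50533305 -0.29927597  0.10236685]
[ 0.5174 -0.3005  0.0954] [-0.99  0.13  2.34  1.74  0.75 -0.79] 0.28 t 21.8
[-0.006, 0.001, 0.002, 0.0, -0.1, 0.2, 1],
[-0.006, 0.001, 0.002, 0.0, -0.1, 0.2, 1],
```

View pics/w11.png

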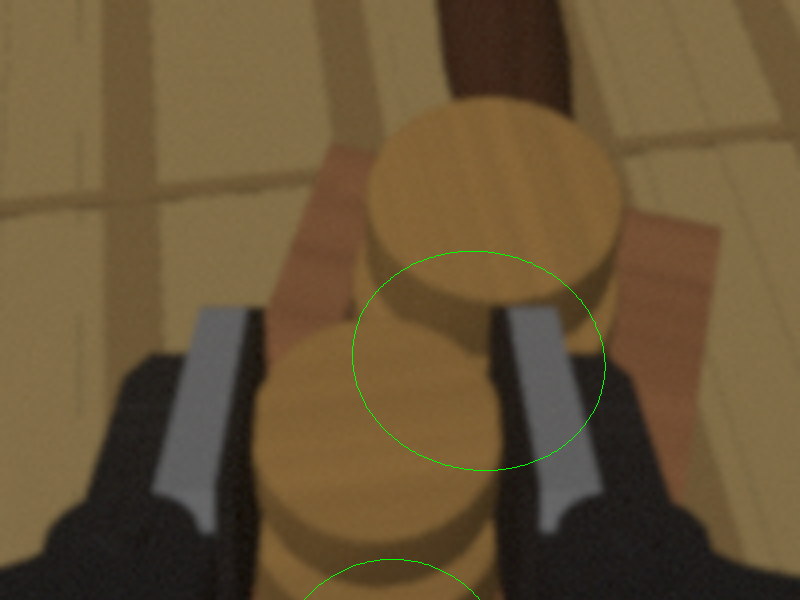

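Emit:
apply_moves([
  [[-0.005, 0.0015, 0.001, 0, 0, 0.1, 1], [-0.005, 0.001, 0.001, 0, 0, 0.1, 1], [0, 0, 0, 0, 0, 0, 1]],
])

```text
time: 22.1
eef_pos: [0.515, -0.3032, 0.0873]
tcp_rot: [0.864, -0.042, 0.501, 0.027]
contact_force: [0.3, 0.2, -2.5]
opening: 0.279
```

```bash
python3 -c "
from mp import *
chain([([.5031,-.3015,.087],-6,59.8,1,1)],G=.014)"
```

```text
[ 0.515  -0.3032  0.0873] [-1.    0.15  2.34  1.76  0.76 -0.82] 0.279 t 22.1
[-0.006, 0.0, 0.004, -0.1, -0.4, 0.3, 1],
```

Emit:
apply_moves([
  [[-0.006, 0, 0.004, 0, -0.3, 0.2, 1], [0, 0, 0, 0, 0, 0, 1]],
])

```text
time: 22.3
eef_pos: [0.5156, -0.3038, 0.0802]
tcp_rot: [0.865, -0.044, 0.499, 0.027]
contact_force: [-0.1, 0.5, -3.0]
opening: 0.283
```

```bash
python3 -c "
from mp import *
chain([([.5031,-.3015,.0785],-6,59.8,4,1)],G=.014)"
```

```text
[ 0.5156 -0.3038  0.0802] [-1.    0.17  2.33  1.77  0.76 -0.83] 0.283 t 22.3
[-0.002, 0.0, 0.001, 0.0, 0.0, 0.0, 1],
[-0.002, 0.0, 0.001, 0.0, 0.0, 0.0, 1],
[-0.002, 0.0, 0.001, 0.0, 0.0, 0.0, 1],
[-0.002, 0.0, 0.001, 0.0, 0.0, 0.0, 1],
```

Emit:
apply_moves([
  [[-0.002, -0.001, 0.0005, 0, 0, 0, 1], [-0.002, 0, 0.001, 0, 0, 0, 1], [-0.002, 0, 0.001, 0, 0, 0, 1], [-0.002, 0, 0.001, 0, 0, 0, 1], [0, 0, 0, 0, 0, 0, 1]],
])

```text
time: 22.8
eef_pos: [0.5156, -0.3029, 0.0722]
tcp_rot: [0.864, -0.043, 0.5, 0.027]
contact_force: [-0.1, 0.8, -2.3]
opening: 0.286
```

Emit:
apply_moves([
  [[-0.002, 0, 0.001, 0, 0, 0, 1], [-0.002, 0, 0.001, 0, 0, 0, 1], [-0.002, 0, 0.001, 0, 0, 0, 1], [-0.002, 0, 0.001, 0, 0, 0, 1], [0, 0, 0, 0, 0, 0, 1]],
])

```text
time: 23.3
eef_pos: [0.5155, -0.303, 0.0631]
tcp_rot: [0.864, -0.043, 0.501, 0.026]
contact_force: [0.7, 0.9, -1.6]
opening: 0.283
```

Emit:
apply_moves([
  [[0, 0, 0, 0, 0, 0, 0.35], [0, 0, 0, 0, 0, 0, 0.2], [0, 0, 0, 0, 0, 0, 0.1], [0, 0, 0, 0, 0, 0, 0], [0, 0, 0, 0, 0, 0, 0], [0.003, 0, -0.008, 0, 0, 0, 0], [0.005, 0, -0.01, 0, 0, 0, 0], [0.008, 0, -0.012, 0, 0, 0, 0], [0.014, 0, -0.012, 0, 0, 0, 0], [0.018, 0, -0.01, 0, 0, 0, 0], [0.018, 0, -0.008, 0, 0, 0, 0], [0, 0, 0, 0, 0, 0, 0]],
])

```text
time: 24.5
eef_pos: [0.4937, -0.3011, 0.1554]
tcp_rot: [0.864, -0.044, 0.501, 0.027]
contact_force: [0.1, -0.2, 0.5]
opening: 0.5
```

```bash
python3 - <<'E'
from mp import *
chain([])
t=ctrl.read_camera('top')[:,:,::-1];s=ctrl.read_camera('scene')[:,:,::-1];w=ctrl.read_camera('wrist')[:,:,::-1];cw=ctrl.get_calibration('wrist')
cv2.imwrite('pics/s12.png',s);cv2.imwrite('pics/t12.png',t);cv2.imwrite('pics/w12.png',w)
w=w.copy();a=np.linspace(0,6.28,100)
for h,rr,zz in (([.5031,-.3015],.0125,.075),([.4649,-.2866],.010,.069)):
    q=np.array([proj(cw,[h[0]+rr*np.cos(x),h[1]+rr*np.sin(x),zz]) for x in a]);print(q.mean(0));cv2.polylines(w,[q.astype(int)],True,(0,255,0),1)
A=cv2.resize(w,(520,390));B=cv2.resize(s[270:390,180:300],(280,280),interpolation=cv2.INTER_CUBIC)
C=cv2.resize(s[200:300,310:460],(400,200)[:2]);D=cv2.resize(t[170:310,220:440],(400,200))
top=np.hstack([A,cv2.copyMakeBorder(B,0,110,0,0,cv2.BORDER_CONSTANT)])
cv2.imwrite('pics/f12.png',np.vstack([top,np.hstack([C,D])]))
E
```

```text
[ 0.4937 -0.3011  0.1554] [-1.04 -0.06  2.37  1.55  0.78 -0.57] 0.5 t 24.5
[315.87454439 362.33301381]
[296.45971175 435.54575128]
```

View pics/f12.png

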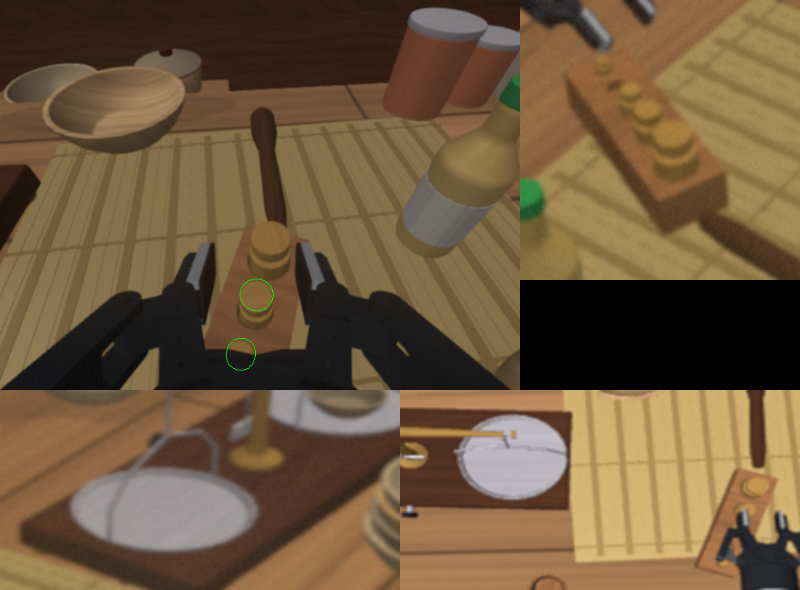

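```bash
python3 -c "
from plant import ctrl
s=ctrl.get_state();print(s['time'],s['contact_force'],s['opening']);print(ctrl.sign_off())"
```

```text
24.65 [-0.59828277  0.32338917  0.58203446] 0.4989201113191245
the job is handed in; nothing more can be done
None
```

Both weights are back in the block and the job is handed in at 24.65 s, against the 64 s limit. I picked each one up by its knob from the front, with the tool leaning back 60°. The 100 g weight went into hole 2 (24 mm) and the 200 g weight into hole 3 (30 mm).

- **Insertion:** both went in with no contact force beyond their own weight. From the tool height at release, the undersides were within about 0.3 mm of the hole floors.
- **Last pictures:** the scene view shows four weights upright in the block and an empty right-hand pan, with nothing around the balance visibly moved. In the wrist view the 200 g knob lies on its predicted home position.
- **100 g weight:** a pixel check after release put its knob top about 2.5 px below prediction, so it isn't standing proud. In the final wrist view the gripper hid it, so there the scene view is the only check.
- **At hand-in:** the gripper was open and clear of everything, with under 1 N on the wrist.
- **Disagreements:** the camera estimates of the hole positions differed by 2–3 mm, and I used mainly the wrist camera's. On the way to the 200 g weight the tool drifted about 9 mm sideways. I corrected it before closing, and the wrist camera still showed the weight in place.

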